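# Set out the salad seasonings on the chopping board

## Robot

A 6-joint arm with a two-finger parallel gripper is mounted at the origin on a cart in front of the work surface, level with it; the furniture and walls round the work are solid. World frame = base frame: x ahead of the robot, y to its left, z up, the work surface at z = 0. Lengths are in m, angles in rad, forces in N, time in s.
With the tool pointing down it reaches from about 0.25 to 0.775 m from the base axis. Payload 4 kg.
Tool frame: the origin (TCP) lies midway between the tips of the shut fingers; the grasp point (between the pads) lies 19 mm behind it; x points along the fingers, y is the direction in which the jaws open and shut, and the axes are right-handed (so a half turn about x gives the same grasp; the last joint's range is limited). The gripper opens to 94 mm and grips with 3 to 60 N. Pads are 16 mm wide; open, the fingers measure 119 mm over their backs; the gripper's body (75 mm by 177 mm) begins 78 mm behind the grasp point.
Start: joints at [-1.319, 0.087, 1.371, -0, 1.684, -0.103], TCP at [0.191, -0.516, 0.206] pointing down, gripper open.
Joint ranges: [-3.1, 3.1], [-0.76, 2.03], [0.27, 2.55], [-1.08, 4.22], [0.17, 2.65], [-2.57, 2.57]. Speed limits (rad/s): [2.79, 2.79, 3.14, 3.14, 3.14, 3.14].

## Interface

Orientations are given as a unit quaternion [w, x, y, z].
In Python, from plant import ctrl, eyes, hand_in gives the robot as it stands.
- The arm moves only by the tool carry_out, never from a script. Its argument "targets" is one flat list of numbers, 7 for each row, row after row: the finger opening in mm, from 0 to 94, then the shift along the tool's x, y, z in units of 60 mm (1.0 is 60 mm), then the turn, a rotation vector about the tool's x, y, z in units of 6 degrees (1.0 is 6 degrees). A call has 1 to 20 rows; each row is the pose to reach, as a shift and turn from the pose measured when the call began, along the tool's axes at that moment; what a row does not reach only later rows make up. A row lasts 1/8 s, in which the tool goes at most 62.5 mm and 10.7 degrees, less where a joint would pass 70% of its speed; a pose out of reach is approached as far as the arm can. A call with a gripper value outside its range is refused whole. The fingers move at their own pace and stop on an object; "force" is the grip in N (left out, the last holds). Time passes only in rows, so rows that repeat a pose let the fingers close. It gives the time, the measured TCP pose, the force and the opening at its end, in the units of the state.
- ctrl.state(): the state, without advancing time (a new reading comes with each control period).
- eyes.snapshot(name): name is "side" or "top" or "wrist"; returns the picture (384x512x3 uint8, blue, green, red); there is no depth.
- eyes.camera_params(name): a dict with "vertical_fov" (degrees; the focal length in pixels is half the picture's height over the tangent of half this angle, whatever the lens; pixels are square), "cx", "cy" (the principal point, pixels), "distortion" ([k1, k2, p1, p2, k3] as OpenCV has them; the pictures are not rectified), "T" (4x4, takes a point from camera to world coordinates). Camera axes: x right, y up, looking along -z (the intrinsics and any distortion apply to the point x, -y, -z); pixel columns grow to the right and rows downward; lengths in m; the calibration is good to about 2 mm. A picture is of the moment at which its call begins: read the wrist's pose just before it. camera_params takes no time and is no camera call; for the wrist camera it gives the pose at the moment of the call.
- hand_in(): hands the job in, once; it reports no verdict.
The state is a dict: "time_s": time; "q": joint angles; "joint_velocities": joint speeds; "joint_torque": joint torques, N m; "tcp_pos": TCP position; "orientation": TCP orientation; "force": force on the tool from outside, world axes, zero at the start; "moment": the same for the moment, N m; "opening": opening from 0.0 (shut) to 1.0 (fully open).
Only numpy, scipy, OpenCV 4.12 (cv2) and the standard library are available. Lean on these libraries where they do the work, as an engineer would, in place of code of your own. Each camera call takes 0.05 s, during which the arm holds its last target.

## Task

Get the salad things that stand within easy reach ready on the chopping board, where the flat tin already stands in one of the board's four quarters and stays there: stack the taller pea tin centrally on top of the flat tin, stand the salt shaker in the quarter beside the flat tin at the same short end of the board, the honey jar in the quarter beside the flat tin along the same long edge, and the wooden pepper mill in the last quarter, diagonally across from the flat tin. Each stands upright in the middle of its quarter; do not shift or upset the flat tin, the green-capped spice jar or the teaspoon.

Things in the scene. Friction and masses are not known exactly. Their poses are not given: they have to be found in the camera images.
- board: Wooden chopping board, 170 x 260 x 22 mm, lying flat on the worktop and not moving. Origin: centre of its underside (top face at +22 mm). Its x runs along the 170 mm short side, its y along the 260 mm long side; it may lie turned by any angle. Its quarters are 85 x 130 mm, their middles at x = +-42.5, y = +-65 mm.
- flat_tin: Flat round food tin, 86 mm diameter, 40 mm high, standing on the board, always in the board's +x +y quarter (within 3 mm of x = 41, y = 64 mm of the board). Origin: centre of its underside, z up. Loose; must stay.
- pea_tin: Round green-labelled pea tin, 57 mm diameter, 72 mm high, standing loose on the worktop just behind the board. Origin: centre of its underside, z up. Goes on top of the flat tin. A like tin at the back wall is not meant.
- salt: Salt shaker: glass with a grey domed top and no coloured cap, 44 mm diameter to 70 mm up, narrowing to 34 mm at the dome, 90 mm high, standing loose on the near right corner of the cold hob (5.5 mm above the worktop). Origin: centre of its underside, z up. Goes in the board's -x +y quarter. A like one far off beyond the hob is not meant.
- honey: Honey jar with a green lid, the fattest jar: 65 mm diameter, 114 mm high, standing loose on the worktop just behind the board. Origin: centre of its underside, z up. Goes in the board's +x -y quarter.
- mill: Brown wooden pepper mill, 58 mm greatest diameter at the foot, waisted, with a 49 mm head from 123 to 159 mm and a small knob on top, 170 mm high, standing loose on the near right corner of the cold hob (5.5 mm above the worktop). Origin: centre of its underside, z up. Goes in the board's -x -y quarter. A like one far off beyond the hob is not meant.
- spice: Bystander: slim spice jar with a green cap, 44 mm diameter, 99 mm high, loose on the hob. Origin: centre of its underside. To be left alone.
- spoon: Bystander: teaspoon, 130 x 26 x 11 mm, lying flat and loose on the worktop. Origin: centre of its underside, x along it. To be left alone.
Not all that is in view belongs to the job. What is shaped like the pea_tin but orange is not meant.

How it is judged:
At the end, for the whole second after the job is handed in: The flat tin is within 12 mm of its start with the pea tin on it, centred within 12 mm; salt, honey and mill stand upright on the board, each within 15 mm along and across of its quarter's middle (salt -x +y, honey +x -y, mill -x -y in the board's frame); all at rest (distance of flat_tin from where it was at the start of the episode below 0.012 m and angle between each of flat_tin, pea_tin, salt, honey, mill's own z axis and vertical below 0.12 rad and horizontal distance between pea_tin and flat_tin below 0.012 m and z of pea_tin in the frame of flat_tin between 0.036 and 0.044 m and linear speed of each of pea_tin, salt, honey, mill below 0.02 m/s and x of salt in the frame of board between -0.0575 and -0.0275 m and y of salt in the frame of board between 0.05 and 0.08 m and z of salt in the frame of board between 0.017 and 0.027 m and x of honey in the frame of board between 0.0275 and 0.0575 m and y of honey in the frame of board between -0.08 and -0.05 m and z of honey in the frame of board between 0.017 and 0.027 m and x of mill in the frame of board between -0.0575 and -0.0275 m and y of mill in the frame of board between -0.08 and -0.05 m and z of mill in the frame of board between 0.017 and 0.027 m); the robot touches nothing.
It fails at once if the green-capped spice jar was shifted by more than 30 mm (distance of spice from where it was at the start of the episode above 0.03 m).
It fails at once if the teaspoon was shifted by more than 30 mm (distance of spoon from where it was at the start of the episode above 0.03 m).
It fails at once if the flat tin was shifted by more than 30 mm (distance of flat_tin from where it was at the start of the episode above 0.03 m).
It fails at once if the green-capped spice jar was knocked over (angle between spice's own z axis and vertical above 0.5 rad).
It also fails if it takes over 128 s, if anything falls off the work surface, if the arm or the gripper's body presses on something with over 40 N, if the wrist force passes 120 N, or if a joint passes its speed limit or range.

## Working session

There is one attempt and no reset: what is moved stays moved. The work goes in short steps, Python scripts to look and compute and a tool call to move; the robot and the scene stay as the last step left them, time stands still between calls to the robot, and variables do not carry over. Pictures are saved under pics/ and viewed, and the job is handed in when it is done.

Besides the shell and the picture viewer there is one more tool, called after "Call:" as a command line: name --argument value ..., lists and objects as JSON in quotes. carry_out: Moves the arm, as the interface text tells. Its arguments: {"type":"object","properties":{"targets":{"type":"array"},"force":{"type":"number"}},"required":["targets"]}

```bash
ls; mkdir -p pics; python3 - <<'E'
from plant import ctrl, eyes
import cv2
print(ctrl.state())
for n in ["side","top","wrist"]:
    p=eyes.camera_params(n); print(n,p)
    cv2.imwrite(f"pics/{n}0.png",eyes.snapshot(n))
E
```

```text
pics
{'time_s': 0.0, 'q': array([-1.31912965e+00,  8.79460967e-02,  1.37222229e+00, -8.84403534e-06,
        1.68357733e+00, -1.03085620e-01]), 'joint_velocities': array([-9.66245159e-04, -1.06988585e-05,  1.17723033e-03,  1.44064481e-04,
       -6.40234531e-04, -2.80816138e-04]), 'joint_torque': array([-3.73296816e-04, -3.40172303e+01, -3.02428329e+01,  7.16075208e-02,
        3.27628513e-02, -1.54434574e-04]), 'tcp_pos': array([ 0.19091365, -0.51523369,  0.20432525]), 'orientation': array([-0.12400792, -0.69595237, -0.1255257 ,  0.69607157]), 'force': array([ 0.11405845, -0.48793671,  0.59779654]), 'moment': array([-0.03212053, -0.00995619, -0.00126453]), 'opening': 1.0013351365593952}
side {'vertical_fov': 47.01385557396092, 'cx': 254.8441144652141, 'cy': 195.3993386211032, 'distortion': array([-0.15870866,  0.        ,  0.        ,  0.        ,  0.        ]), 'T': array([[-0.98506634,  0.08682077, -0.14868239,  0.40299778],
       [-0.17216896, -0.50405978,  0.84633421,  1.00858928],
       [-0.00146543,  0.85929383,  0.51148016,  0.5336914 ],
       [ 0.        ,  0.        ,  0
[... 183 characters left out ...]
  ,  0.        ]), 'T': array([[ 0.01408675,  0.99880901, -0.04671316,  0.49507318],
       [-0.99982532,  0.01464425,  0.01161388,  0.23669119],
       [ 0.01228412,  0.0465414 ,  0.99884083,  0.89534345],
       [ 0.        ,  0.        ,  0.        ,  1.        ]])}
wrist {'vertical_fov': 65.3162043325471, 'cx': 252.9633921598505, 'cy': 193.33452738576074, 'distortion': array([-0.02028929,  0.        ,  0.        ,  0.        ,  0.        ]), 'T': array([[ 0.3475667 ,  0.90884971,  0.23062871,  0.25692943],
       [-0.93765461,  0.33717961,  0.08434303, -0.49124727],
       [-0.00110816, -0.2455649 ,  0.96937952,  0.38401112],
       [ 0.        ,  0.        ,  0.        ,  1.        ]])}
```

View pics/side0.png

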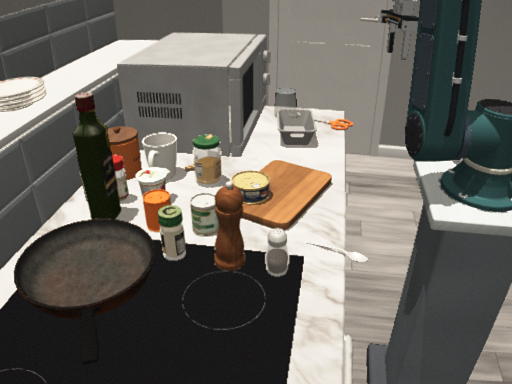

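View pics/top0.png

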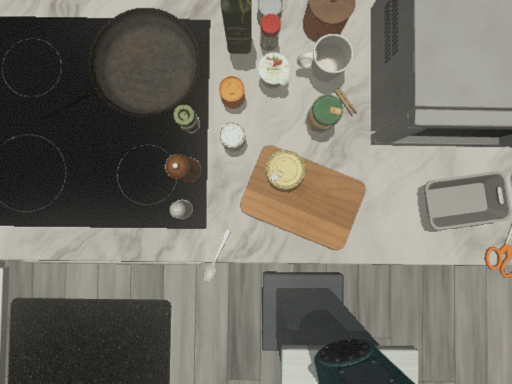

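View pics/wrist0.png

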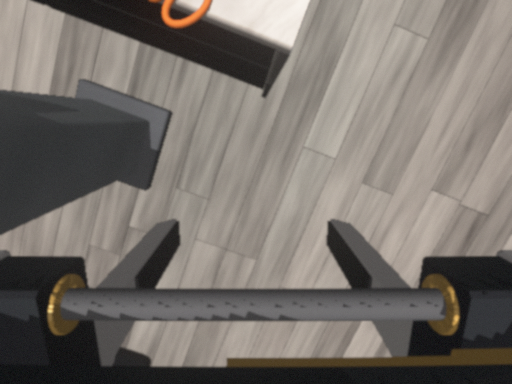

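```bash
cat > h.py <<'E'
import numpy as np, cv2
from plant import ctrl, eyes
from scipy.spatial.transform import Rotation as R
def cam(n):
    p=eyes.camera_params(n); f=192/np.tan(np.radians(p["vertical_fov"])/2)
    return np.array([[f,0,p["cx"]],[0,f,p["cy"]],[0,0,1]]),np.array(p["distortion"],float),np.array(p["T"])
F=np.diag([1,-1,-1.])
def proj(c,P):
    K,d,T=c; Rc=F@T[:3,:3].T; t=-Rc@T[:3,3]
    return cv2.projectPoints(np.asarray(P,float).reshape(-1,1,3),cv2.Rodrigues(Rc)[0],t,K,d)[0].reshape(-1,2)
def onplane(c,uv,z):
    K,d,T=c; n=cv2.undistortPoints(np.array(uv,float).reshape(-1,1,2),K,d).reshape(-1,2)
    D=(T[:3,:3]@F@np.c_[n,np.ones(len(n))].T).T
    s=(z-T[2,3])/D[:,2]
    return T[:3,3]+D*s[:,None]
def ring(x,y,z,r,n=48):
    a=np.linspace(0,2*np.pi,n+1); return np.c_[x+r*np.cos(a),y+r*np.sin(a),0*a+z]
def crop(img,u0,u1,v0,v1,s): return cv2.resize(img[v0:v1,u0:u1],None,fx=s,fy=s,interpolation=cv2.INTER_CUBIC)
E
python3 - <<'E'
from h import *
t=cv2.imread("pics/top0.png"); s=cv2.imread("pics/side0.png")
cv2.imwrite("pics/tc.png",crop(t,160,370,80,260,3.8)); cv2.imwrite("pics/sc.png",crop(s,140,340,120,285,4))
E
```

```text
(no output)
```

View pics/tc.png

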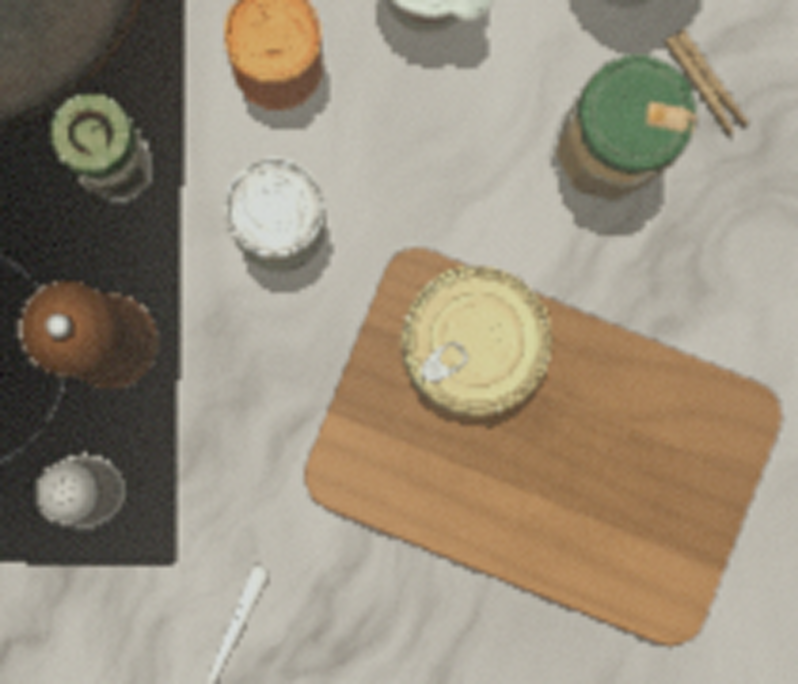

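View pics/sc.png

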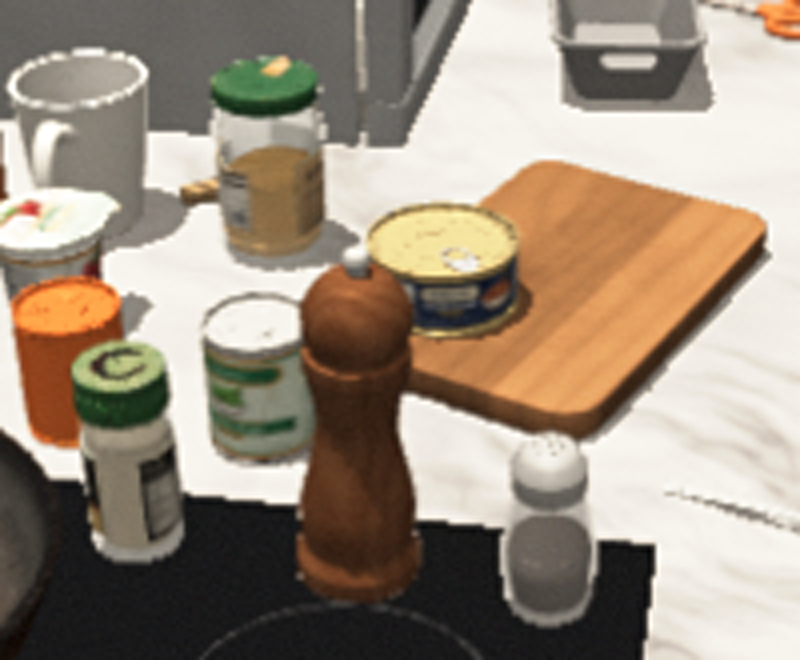

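```bash
python3 - <<'E'
from h import *
c=cam("top"); cs=cam("side")
up=lambda L:(np.array(L,float)+.5)/3.8-.5+[160,80]
o={}
for n,uv,z in [("pea",(276,210),.072),("honey",(638,113),.114),("flat",(476,342),.062),("mill",(59,326),.174),("salt",(65,492),.0955),("spice",(91,133),.1045),("orange",(273,38),.072),("spoonend",(262,567),.005)]:
    o[n]=onplane(c,up([uv]),z)[0]; print(n,o[n].round(4))
E1=dict(xp=[(440,252),(600,315),(750,376)],yp=[(385,275),(350,357),(311,455)],xm=[(340,515),(500,578),(650,638)],ym=[(778,435),(746,518),(710,618)])
lines={}
for k,v in E1.items():
    P=onplane(c,up(v),.022)[:,:2]; m=P.mean(0); d=np.linalg.svd(P-m)[2][0]; lines[k]=(m,d); print(k,np.degrees(np.arctan2(d[1],d[0])))
def X(a,b):
    (m,d),(n,e)=lines[a],lines[b]; s=np.linalg.solve(np.c_[d,-e],n-m)[0]; return m+s*d
C=[X("xp","yp"),X("xm","yp"),X("xm","ym"),X("xp","ym")]
ctr=np.mean(C,0); print("ctr",ctr, [np.linalg.norm(C[i]-C[i-1]).round(4) for i in range(4)])
yv=(C[0]+C[1]-C[2]-C[3]); th=np.arctan2(yv[1],yv[0])-np.pi/2; print("theta",np.degrees(th))
Rm=np.array([[np.cos(th),-np.sin(th)],[np.sin(th),np.cos(th)]])
print("flat in board",Rm.T@(o["flat"][:2]-ctr))
for n,q in [("flat",(41,64)),("salt",(-42.5,65)),("honey",(42.5,-65)),("mill",(-42.5,-65))]: print(n,(ctr+Rm@(np.array(q)/1000)).round(4))
# overlay
D={"pea":[(0,.0285),(.072,.0285)],"honey":[(0,.0325),(.114,.03)],"flat":[(.022,.043),(.062,.043)],"mill":[(.0055,.029),(.1285,.0245),(.1645,.0245)],"salt":[(.0055,.022),(.0755,.022),(.0955,.005)],"spice":[(.0055,.022),(.1045,.022)]}
for n,cc,(u0,u1,v0,v1,s) in [("top",c,(160,370,80,260,3.8)),("side",cs,(140,340,120,285,4))]:
    im=crop(cv2.imread(f"pics/{n}0.png"),u0,u1,v0,v1,s)
    def dr(P,col): cv2.polylines(im,[np.int32((proj(cc,P)-[u0,v0]+.5)*s-.5)],False,col,1)
    for k,rs in D.items():
        for z,r in rs: dr(ring(o[k][0],o[k][1],z,r),(255,0,255))
    dr([list(p)+[.022] for p in C+C[:1]],(255,255,0))
    cv2.imwrite(f"pics/ov_{n}.png",im)
E
```

```text
pea [0.6348 0.2787 0.072 ]
honey [0.6844 0.0794 0.114 ]
flat [0.5615 0.1623 0.062 ]
mill [0.5575 0.3808 0.174 ]
salt [0.4726 0.391  0.0955]
spice [0.6704 0.3797 0.1045]
orange [0.7347 0.2822 0.072 ]
spoonend [0.4259 0.287  0.005 ]
xp -111.00313815305779
yp 158.5466882719018
xm -110.80885114612961
ym 159.69519376033537
ctr [0.5030948  0.11576848] [np.float64(0.2568), np.float64(0.1707), np.float64(0.2603), np.float64(0.1698)]
theta -20.90535361185546
flat in board [0.03795307 0.06432913]
flat [0.5642 0.1609]
salt [0.4866 0.1917]
honey [0.5196 0.0399]
mill [0.4402 0.0702]
```

View pics/ov_top.png

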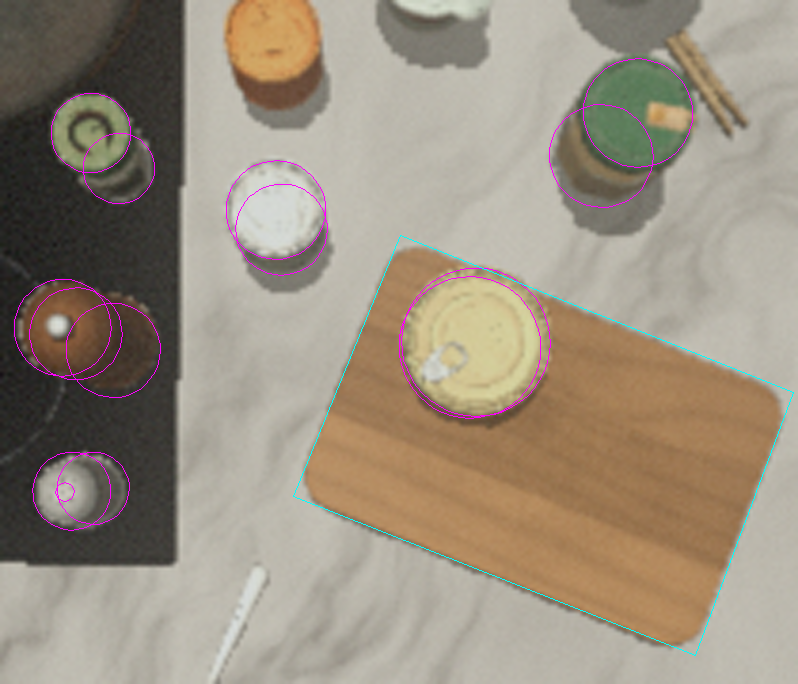

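View pics/ov_side.png

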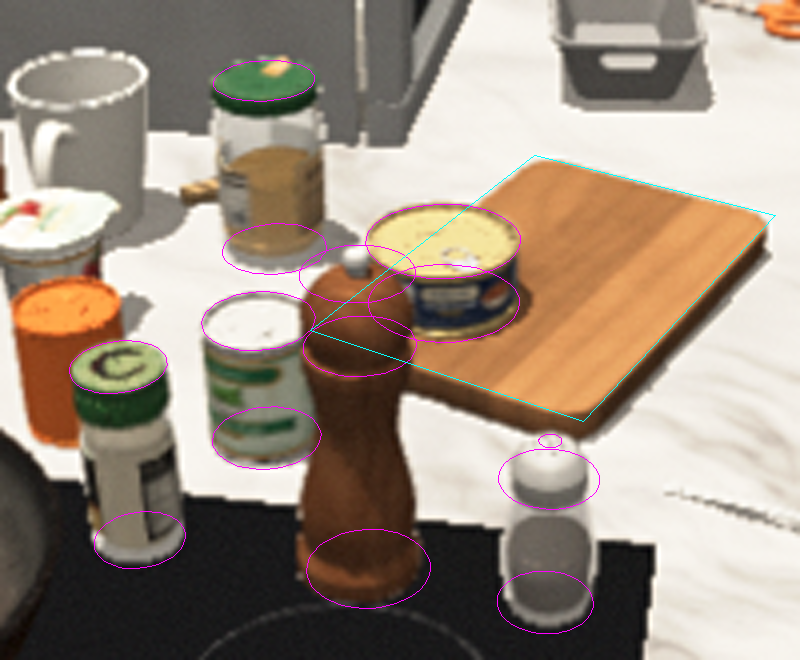

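```bash
cat >> h.py <<'E'
def pose():
    s=ctrl.state(); q=s["orientation"]; return np.array(s["tcp_pos"]),R.from_quat([q[1],q[2],q[3],q[0]]),s
def down(jaw):  # tool x down, tool y along angle jaw (deg)
    a=np.radians(jaw); y=np.array([np.cos(a),np.sin(a),0]); x=np.array([0,0,-1.]); return R.from_matrix(np.c_[x,y,np.cross(x,y)])
def plan(wps,maxmm=50,maxdeg=8):
    """wps: list of (x,y,z,jawdeg,open_mm[,nhold])"""
    p0,r0,s=pose(); p,r=p0,r0; rows=[]
    for w in wps:
        t=np.array(w[:3]); rt=down(w[3]); d=np.linalg.norm(t-p)*1000; rv=(r.inv()*rt).as_rotvec()
        n=max(1,int(np.ceil(max(d/maxmm,np.degrees(np.linalg.norm(rv))/maxdeg))))
        if len(w)>5 and w[5]>n: n2=w[5]-n
        else: n2=0
        for i in list(range(1,n+1))+[n]*n2:
            f=i/n; pi=p+(t-p)*f; ri=r*R.from_rotvec(rv*f)
            sh=r0.inv().apply(pi-p0)/.06; ro=np.degrees((r0.inv()*ri).as_rotvec())/6
            rows.append([w[4]]+list(sh.round(2)+0.)+list(ro.round(2)+0.))
        p,r=t,rt
    print(len(rows),"rows"); print(",\n".join(",".join("%g"%v for v in q) for q in rows))
def st():
    p,r,s=pose(); m=r.as_matrix()
    print("t",round(s["time_s"],2),"p",p.round(4),"jaw",np.degrees(np.arctan2(m[1,1],m[0,1])).round(1),"tilt",np.degrees(np.arccos(-m[2,0])).round(2),"q",np.round(s["q"],2),"F",np.round(s["force"],2),"op",round(s["opening"]*94,1))
E
python3 - <<'E'
from h import *
st(); c=cam("top"); print(onplane(c,[(372,145),(372,10)],0))
plan([(.33,-.2,.3,20,94),(.42,.33,.24,96,94)],50,9)
E
```

```text
t 0.15 p [ 0.191  -0.5153  0.2046] jaw -69.7 tilt 0.09 q [-1.32  0.09  1.37  0.    1.68 -0.1 ] F [ 0.56  0.13 -0.3 ] op 93.9
[[ 0.62831895 -0.05000012  0.        ]
 [ 0.9575184  -0.05063537  0.        ]]
21 rows
94,-0.16,-0.41,-0.4,-1.49,0,0,
94,-0.32,-0.83,-0.8,-2.99,0,0,
94,-0.47,-1.24,-1.2,-4.48,0,0,
94,-0.63,-1.65,-1.6,-5.98,-0.01,0,
94,-0.79,-2.06,-2,-7.47,-0.01,0.01,
94,-0.95,-2.48,-2.4,-8.97,-0.01,0.01,
94,-1.11,-2.89,-2.8,-10.46,-0.01,0.01,
94,-1.27,-3.3,-3.2,-11.96,-0.01,0.01,
94,-1.42,-3.71,-3.6,-13.45,-0.01,0.01,
94,-1.58,-4.13,-4,-14.95,-0.01,0.01,
94,-1.49,-4.83,-4.41,-16.1,-0.01,0.01,
94,-1.4,-5.54,-4.81,-17.25,-0.02,0.01,
94,-1.31,-6.24,-5.22,-18.4,-0.02,0.01,
94,-1.21,-6.95,-5.63,-19.55,-0.02,0.01,
94,-1.12,-7.65,-6.03,-20.7,-0.02,0.01,
94,-1.03,-8.36,-6.44,-21.85,-0.02,0.01,
94,-0.94,-9.06,-6.85,-23.01,-0.02,0.01,
94,-0.85,-9.77,-7.25,-24.16,-0.02,0,
94,-0.75,-10.48,-7.66,-25.31,-0.02,0,
94,-0.66,-11.18,-8.07,-26.46,-0.02,0,
94,-0.57,-11.89,-8.47,-27.61,-0.02,0
```

Call:
carry_out --targets '[94,-0.4,-1,-1,-3,0,0,94,-0.8,-2,-2,-6,0,0,94,-1.2,-3,-2.9,-9,0,0,94,-1.5,-3.8,-3.6,-12,0,0,94,-1.58,-4.13,-4,-14,0,0,94,-1.49,-4.83,-4.41,-16,0,0,94,-1.4,-5.54,-4.81,-17,0,0,94,-1.31,-6.24,-5.22,-18,0,0,94,-1.21,-6.95,-5.63,-19.2,0,0,94,-1.12,-7.65,-6.03,-20.4,0,0,94,-1.03,-8.36,-6.44,-21.6,0,0,94,-0.94,-9.06,-6.85,-22.8,0,0,94,-0.85,-9.77,-7.25,-24,0,0,94,-0.75,-10.48,-7.66,-25.2,0,0,94,-0.66,-11.2,-8.07,-26.4,0,0,94,-0.57,-11.9,-8.47,-27.6,0,0,94,-0.57,-11.9,-8.47,-27.6,0,0,94,-0.57,-11.9,-8.47,-27.6,0,0]'

```text
time_s: 2.4
tcp_pos: [0.4193, 0.3302, 0.2397]
orientation: [0.706, -0.036, 0.707, 0.037]
force: [-0.4, -0.0, -1.0]
opening: 1.001
```

```bash
python3 - <<'E'
from h import *
st(); c=cam("wrist"); im=eyes.snapshot("wrist")
for k,(x,y),z,r in [("salt",(.4726,.391),.0755,.022),("saltb",(.4726,.391),.0055,.022),("mill",(.5575,.3808),.0055,.029),("millh",(.5575,.3808),.1645,.0245),("flat",(.5615,.1623),.062,.043),("pea",(.6348,.2787),.072,.0285)]:
    cv2.polylines(im,[np.int32(proj(c,ring(x,y,z,r)))],False,(255,0,255),1)
cv2.imwrite("pics/w1.png",im)
E
```

```text
t 2.4 p [0.4193 0.3302 0.2397] jaw 95.9 tilt 0.07 q [ 0.56  0.05  1.35  0.    1.75 -1.11] F [-0.41 -0.04 -0.97] op 94.1
```

View pics/w1.png

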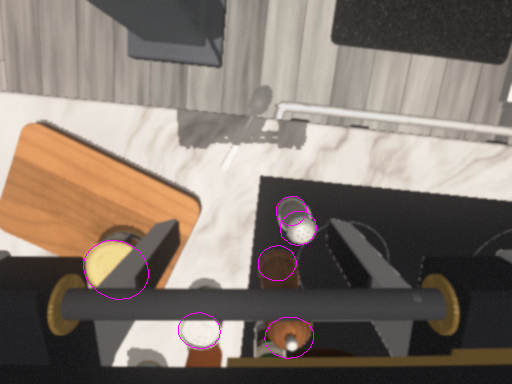

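```bash
python3 - <<'E'
from h import *
plan([(.472,.392,.16,96,94),(.472,.392,.0385,96,94),(.472,.392,.0385,96,20,5)],45)
E
```

```text
11 rows
94,0.45,0.31,0.33,-0.01,0,0,
94,0.89,0.63,0.65,-0.02,0,-0.01,
94,1.34,0.94,0.98,-0.03,0,-0.01,
94,2.01,0.94,0.98,-0.03,0,-0.01,
94,2.69,0.94,0.98,-0.03,0,-0.01,
94,3.36,0.94,0.98,-0.03,0,-0.01,
20,3.36,0.94,0.98,-0.03,0,-0.01,
20,3.36,0.94,0.98,-0.03,0,-0.01,
20,3.36,0.94,0.98,-0.03,0,-0.01,
20,3.36,0.94,0.98,-0.03,0,-0.01,
20,3.36,0.94,0.98,-0.03,0,-0.01
```

Call:
carry_out --targets '[94,0.45,0.31,0.33,0,0,0,94,0.9,0.63,0.65,0,0,0,94,1.34,0.94,0.98,0,0,0,94,2,0.94,0.98,0,0,0,94,2.7,0.94,0.98,0,0,0,94,3.36,0.94,0.98,0,0,0,94,3.36,0.94,0.98,0,0,0,20,3.36,0.94,0.98,0,0,0,20,3.36,0.94,0.98,0,0,0,20,3.36,0.94,0.98,0,0,0,20,3.36,0.94,0.98,0,0,0,20,3.36,0.94,0.98,0,0,0,20,3.36,0.94,0.98,0,0,0]' --force 20

```text
time_s: 4.08
tcp_pos: [0.4721, 0.392, 0.0387]
orientation: [0.706, -0.036, 0.706, 0.036]
force: [0.3, 0.1, 0.7]
opening: 0.426
```

```bash
python3 - <<'E'
from h import *
st()
cv2.imwrite("pics/s1.png",crop(eyes.snapshot("side"),140,340,100,285,4))
plan([(.472,.392,.20,96,20),(.4866,.1917,.20,69,20),(.4866,.1917,.09,69,20)],45)
E
```

```text
t 4.08 p [0.4721 0.392  0.0387] jaw 95.9 tilt 0.05 q [ 0.6   0.31  1.44  0.    1.39 -1.07] F [0.25 0.08 0.68] op 40.1
12 rows
20,-0.67,0,0,-0.01,0,0,
20,-1.34,0,0,-0.01,0,0,
20,-2.02,0,0,-0.02,0,-0.01,
20,-2.69,0,0,-0.03,0,-0.01,
20,-2.69,-0.67,-0.02,0.87,0,-0.01,
20,-2.69,-1.34,-0.04,1.77,0,-0.01,
20,-2.69,-2.01,-0.06,2.67,0,-0.01,
20,-2.69,-2.67,-0.08,3.57,0,-0.01,
20,-2.69,-3.34,-0.1,4.47,0,-0.01,
20,-2.08,-3.34,-0.1,4.47,0,-0.01,
20,-1.47,-3.35,-0.1,4.47,0,-0.01,
20,-0.86,-3.35,-0.1,4.47,0,-0.01
```

View pics/s1.png

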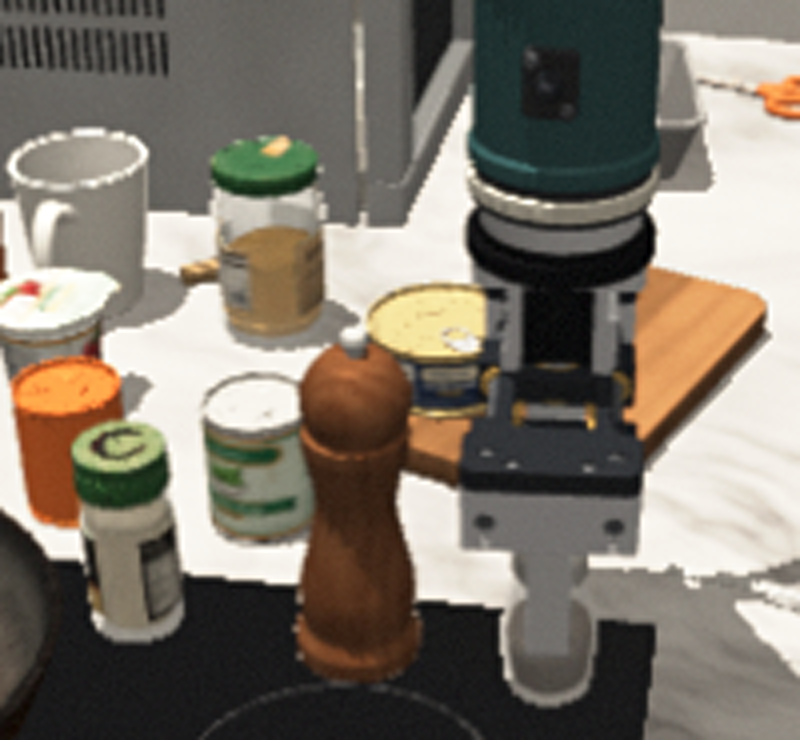

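Call:
carry_out --targets '[20,-0.3,0,0,0,0,0,20,-0.7,0,0,0,0,0,20,-1.4,0,0,0,0,0,20,-2.1,0,0,0,0,0,20,-2.7,0,0,0,0,0,20,-2.7,-0.6,0,0.9,0,0,20,-2.7,-1.3,-0.04,1.8,0,0,20,-2.7,-2,-0.06,2.7,0,0,20,-2.7,-2.7,-0.08,3.6,0,0,20,-2.7,-3.35,-0.1,4.47,0,0,20,-2.1,-3.35,-0.1,4.47,0,0,20,-1.5,-3.35,-0.1,4.47,0,0,20,-0.9,-3.35,-0.1,4.47,0,0,20,-0.9,-3.35,-0.1,4.47,0,0,20,-0.9,-3.35,-0.1,4.47,0,0]'

```text
time_s: 6.0
tcp_pos: [0.4877, 0.1918, 0.0946]
orientation: [0.696, 0.129, 0.695, -0.128]
force: [-0.7, -0.3, -0.8]
opening: 0.424
```

```bash
python3 - <<'E'
from h import *
st()
c=cam("side"); im=eyes.snapshot("side")
p=pose()[0]
s=4;u0,v0=140,100
im=crop(im,140,340,100,285,4)
for z,r in [(p[2]-.033,.022),(p[2]-.033+.07,.022)]:
    cv2.polylines(im,[np.int32((proj(c,ring(p[0],p[1],z,r))-[u0,v0]+.5)*s-.5)],False,(255,0,255),1)
cv2.imwrite("pics/s2.png",im)
plan([(.4866,.1917,.0555,69,20,5)],20)
E
```

```text
t 6.0 p [0.4877 0.1918 0.0946] jaw 69.0 tilt 0.16 q [ 0.27  0.08  1.6   0.    1.46 -0.94] F [-0.67 -0.27 -0.75] op 39.9
5 rows
20,0.33,-0.01,-0.01,0,0.01,-0.02,
20,0.66,-0.01,-0.02,0.01,0.03,-0.03,
20,0.66,-0.01,-0.02,0.01,0.03,-0.03,
20,0.66,-0.01,-0.02,0.01,0.03,-0.03,
20,0.66,-0.01,-0.02,0.01,0.03,-0.03
```

View pics/s2.png

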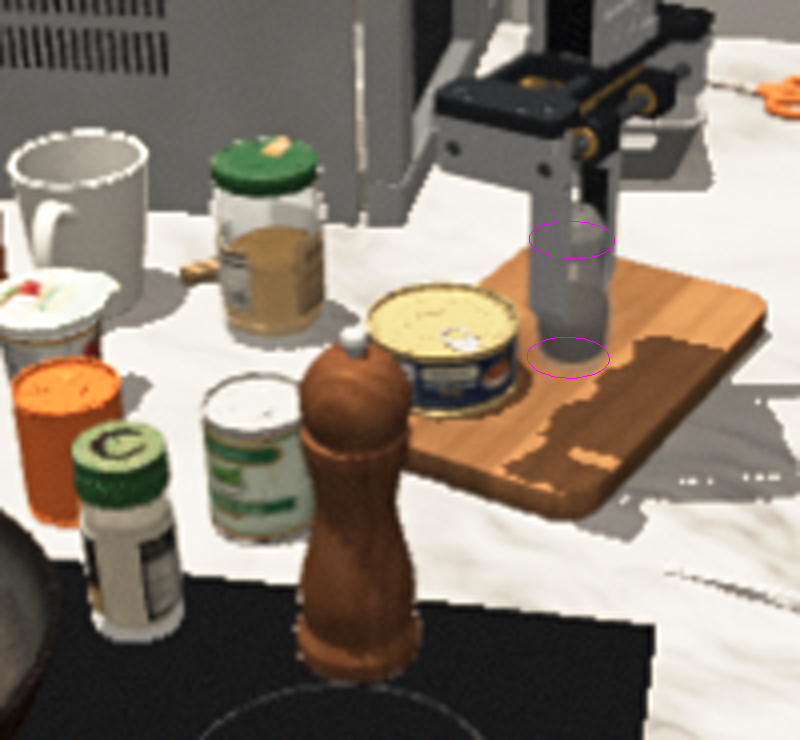

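Call:
carry_out --targets '[20,0.3,0,0,0,0,0,20,0.5,0,0,0,0,0,20,0.6,0,0,0,0,0,20,0.66,0,0,0,0,0,20,0.66,0,0,0,0,0]'

```text
time_s: 6.68
tcp_pos: [0.4884, 0.1921, 0.0556]
orientation: [0.697, 0.13, 0.694, -0.128]
force: [0.5, 0.1, -1.1]
opening: 0.421
```

```bash
python3 - <<'E'
from h import *
st()
plan([(.4866,.1917,.0555,69,80,4),(.4866,.1917,.2,69,80),(.62,.10,.26,40,94)],45)
E
```

```text
t 6.67 p [0.4884 0.1921 0.0556] jaw 69.0 tilt 0.25 q [ 0.27  0.11  1.65  0.    1.38 -0.94] F [ 0.52  0.12 -1.09] op 39.6
12 rows
80,0,-0.02,-0.03,0.01,0.03,-0.03,
80,0,-0.02,-0.03,0.01,0.03,-0.03,
80,0,-0.02,-0.03,0.01,0.03,-0.03,
80,0,-0.02,-0.03,0.01,0.03,-0.03,
80,-0.6,-0.01,-0.02,0.01,0.03,-0.03,
80,-1.2,-0.01,-0.02,0.01,0.03,-0.03,
80,-1.8,-0.01,-0.02,0.01,0.03,-0.03,
80,-2.41,-0.01,-0.02,0.01,0.03,-0.03,
94,-2.66,-0.17,0.64,1.21,0.03,-0.03,
94,-2.9,-0.32,1.29,2.42,0.02,-0.04,
94,-3.15,-0.48,1.95,3.63,0.02,-0.04,
94,-3.4,-0.64,2.61,4.84,0.02,-0.04
```

Call:
carry_out --targets '[20,0.02,0,-0.02,0,0,0,20,0.04,0,-0.02,0,0,0,80,0.02,0,-0.02,0,0,0,80,0.02,0,-0.02,0,0,0,80,0.02,0,-0.02,0,0,0,80,0.02,0,-0.02,0,0,0,80,-0.3,0,0,0,0,0,80,-0.8,0,0,0,0,0,80,-1.4,0,0,0,0,0,80,-2,0,0,0,0,0,80,-2.5,0,0,0,0,0,94,-2.66,-0.17,0.6,1.2,0,0,94,-2.9,-0.32,1.3,2.4,0,0,94,-3.15,-0.48,1.9,3.6,0,0,94,-3.4,-0.64,2.6,4.8,0,0,94,-3.4,-0.64,2.6,4.8,0,0]'

```text
time_s: 8.68
tcp_pos: [0.6216, 0.0981, 0.2597]
orientation: [0.642, 0.3, 0.64, -0.297]
force: [-0.6, 0.4, -0.2]
opening: 0.999
```

```bash
python3 - <<'E'
from h import *
st(); c=cam("wrist"); im=eyes.snapshot("wrist")
for k,(x,y),z,r in [("honey",(.6844,.0794),.114,.03),("honeyb",(.6844,.0794),.0,.0325),("salt",(.4866,.1917),.092,.022)]:
    cv2.polylines(im,[np.int32(proj(c,ring(x,y,z,r)))],False,(255,0,255),1)
cv2.imwrite("pics/w3.png",im)
cv2.imwrite("pics/s3.png",eyes.snapshot("side"));cv2.imwrite("pics/t3.png",crop(eyes.snapshot("top"),160,370,80,260,3.8))
E
```

```text
t 8.68 p [0.6216 0.0981 0.2597] jaw 40.1 tilt 0.28 q [ 0.07  0.26  1.06  0.    1.81 -0.63] F [-0.58  0.41 -0.22] op 93.9
```

View pics/w3.png

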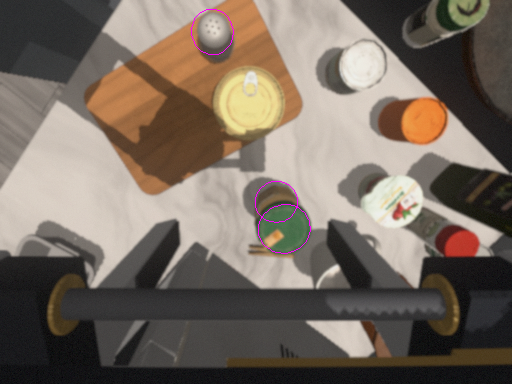

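View pics/s3.png

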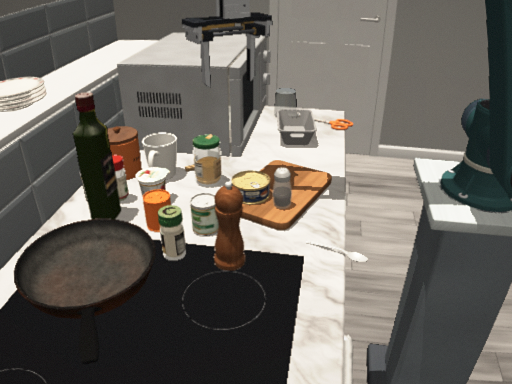

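View pics/t3.png

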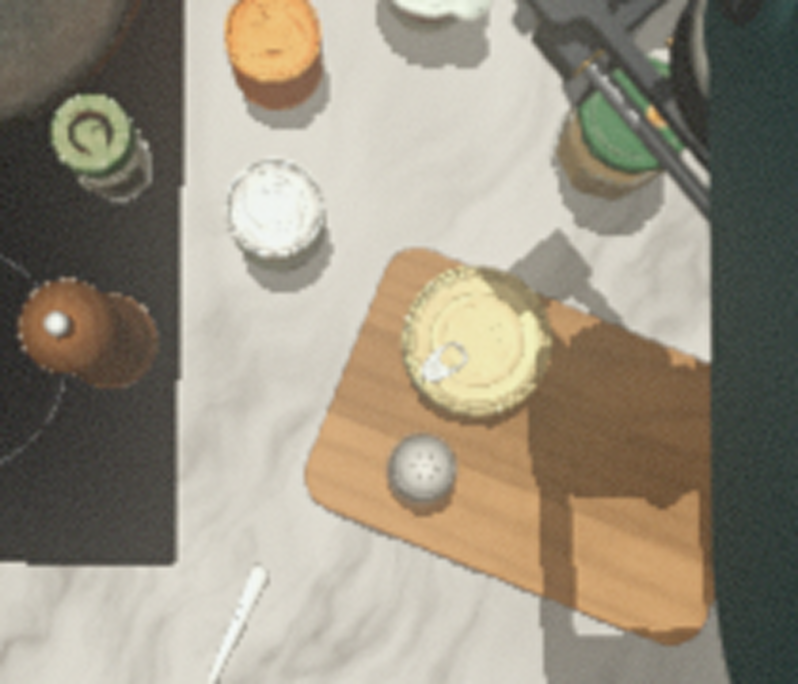

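```bash
python3 - <<'E'
from h import *
c=cam("top"); b=onplane(c,(np.array([[424,467]])+.5)/3.8-.5+[160,80],.11)[0]; th=np.radians(-20.9); print(b, np.array([[np.cos(th),np.sin(th)],[-np.sin(th),np.cos(th)]])@(b[:2]-[.5031,.1158]))
plan([(.684,.080,.16,40,94),(.684,.080,.041,40,94),(.684,.080,.041,40,30,5)],45)
E
```

```text
[0.4892374  0.19414246 0.11      ] [-0.04089824  0.06824256]
11 rows
94,0.55,0.2,0.32,0.02,0,-0.01,
94,1.1,0.4,0.64,0.03,0,-0.02,
94,1.66,0.6,0.96,0.05,0,-0.03,
94,2.32,0.6,0.96,0.05,0,-0.03,
94,2.98,0.6,0.96,0.05,0,-0.03,
94,3.64,0.6,0.96,0.05,0,-0.03,
30,3.64,0.6,0.96,0.05,0,-0.03,
30,3.64,0.6,0.96,0.05,0,-0.03,
30,3.64,0.6,0.96,0.05,0,-0.03,
30,3.64,0.6,0.96,0.05,0,-0.03,
30,3.64,0.6,0.96,0.05,0,-0.03
```

Salt sits at board (-41, +68) mm, which is good. Next, grasp the honey.

Call:
carry_out --targets '[94,0.5,0.2,0.32,0,0,0,94,1,0.4,0.64,0,0,0,94,1.6,0.6,0.96,0,0,0,94,2.3,0.6,0.96,0,0,0,94,3,0.6,0.96,0,0,0,94,3.64,0.6,0.96,0,0,0,94,3.64,0.6,0.96,0,0,0,30,3.64,0.6,0.96,0,0,0,30,3.64,0.6,0.96,0,0,0,30,3.64,0.6,0.96,0,0,0,30,3.64,0.6,0.96,0,0,0,30,3.64,0.6,0.96,0,0,0]' --force 30

```text
time_s: 10.32
tcp_pos: [0.6848, 0.0799, 0.0434]
orientation: [0.643, 0.299, 0.64, -0.296]
force: [-2.6, -1.2, 6.0]
opening: 0.712
```

```bash
python3 - <<'E'
from h import *
st()
plan([(.684,.08,.20,40,30),(.5196,.0399,.20,69,30),(.5196,.0399,.09,69,30,4)],45)
E
```

```text
t 10.32 p [0.6848 0.0799 0.0434] jaw 40.3 tilt 0.29 q [ 0.03  0.46  1.23  0.    1.45 -0.67] F [-2.58 -1.24  6.04] op 67.0
12 rows
30,-0.65,0,0,0.01,0,-0.01,
30,-1.31,0,0,0.02,0.01,-0.02,
30,-1.96,0,0,0.04,0.01,-0.03,
30,-2.61,0,-0.01,0.05,0.02,-0.05,
30,-2.61,-0.63,-0.32,-1.16,0.02,-0.04,
30,-2.62,-1.26,-0.64,-2.37,0.02,-0.04,
30,-2.62,-1.89,-0.95,-3.58,0.02,-0.04,
30,-2.62,-2.52,-1.27,-4.78,0.03,-0.04,
30,-2.01,-2.52,-1.27,-4.78,0.03,-0.04,
30,-1.4,-2.52,-1.27,-4.78,0.03,-0.04,
30,-0.79,-2.53,-1.27,-4.78,0.03,-0.04,
30,-0.79,-2.53,-1.27,-4.78,0.03,-0.04
```

```bash
python3 - <<'E'
from h import *
cv2.imwrite("pics/s4.png",crop(eyes.snapshot("side"),140,340,60,225,4));cv2.imwrite("pics/w4.png",eyes.snapshot("wrist")); st()
E
```

```text
t 10.43 p [0.6848 0.0799 0.0433] jaw 40.3 tilt 0.29 q [ 0.03  0.46  1.23  0.    1.45 -0.67] F [-2.23 -0.53  6.23] op 66.9
```

View pics/s4.png

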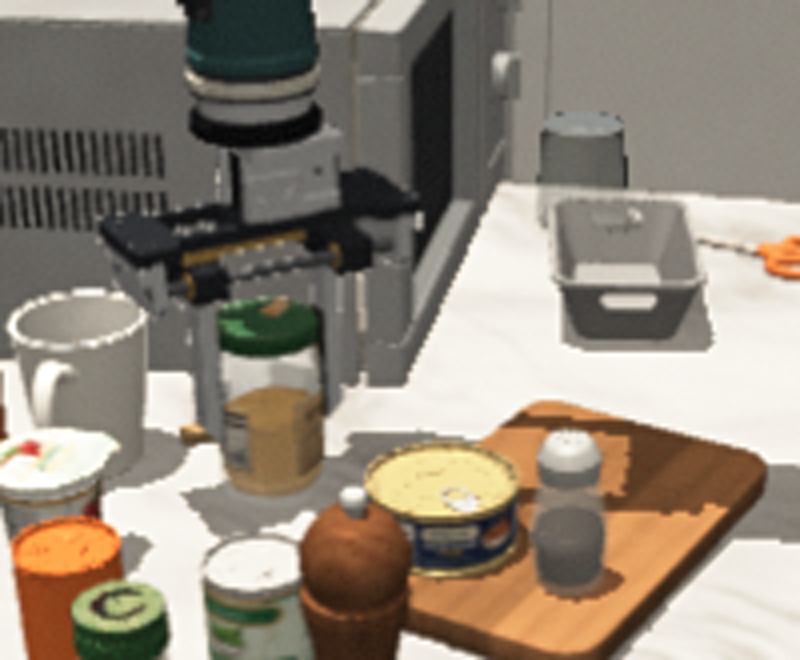

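View pics/w4.png

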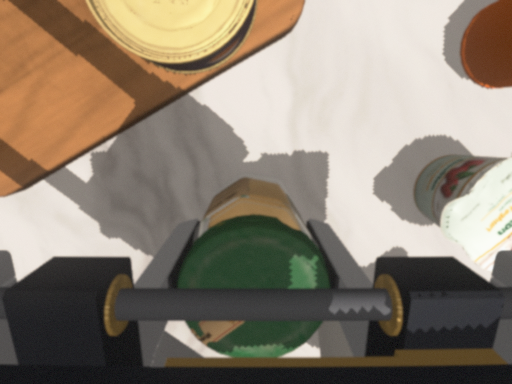

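Call:
carry_out --targets '[30,-0.1,0,0,0,0,0,30,-0.3,0,0,0,0,0,30,-0.5,0,0,0,0,0,30,-0.5,0,0,0,0,0,30,-0.5,0,0,0,0,0]'

```text
time_s: 11.05
tcp_pos: [0.6845, 0.0799, 0.0732]
orientation: [0.643, 0.298, 0.64, -0.296]
force: [0.6, 0.2, -3.0]
opening: 0.71
```

```bash
python3 - <<'E'
from h import *
cv2.imwrite("pics/s5.png",crop(eyes.snapshot("side"),140,340,60,225,4));cv2.imwrite("pics/w5.png",eyes.snapshot("wrist")); st()
E
```

```text
t 11.15 p [0.6842 0.0799 0.0725] jaw 40.3 tilt 0.21 q [ 0.03  0.45  1.19  0.    1.5  -0.67] F [ 0.14  0.21 -3.41] op 66.8
```

View pics/s5.png

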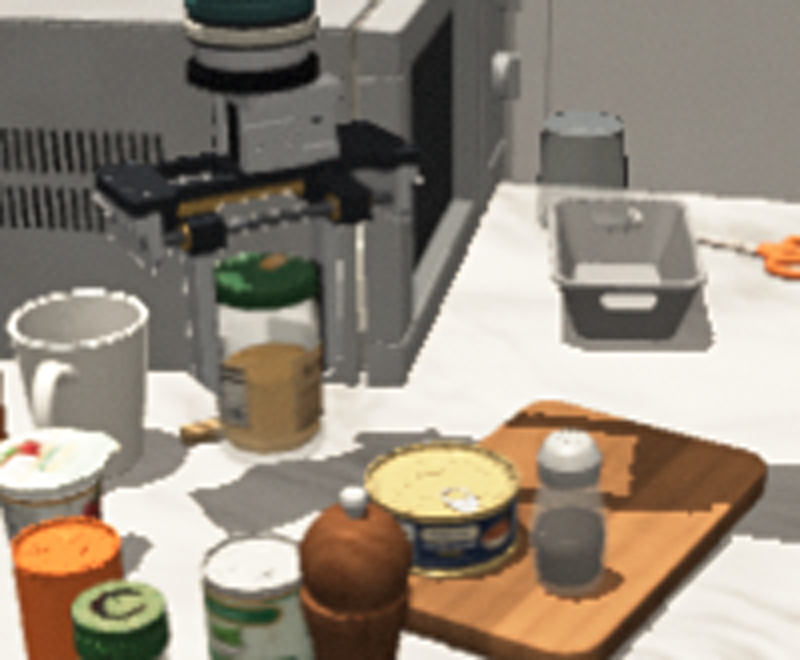

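```bash
python3 - <<'E'
from h import *
plan([(.684,.08,.16,40,30),(.5196,.0399,.16,69,30),(.5196,.0399,.08,69,30,4)],45)
E
```

```text
10 rows
30,-0.73,0,0,0.02,0,-0.02,
30,-1.46,0,0,0.05,0.01,-0.04,
30,-1.46,-0.63,-0.32,-1.16,0.01,-0.03,
30,-1.46,-1.26,-0.63,-2.37,0.01,-0.03,
30,-1.47,-1.89,-0.95,-3.58,0.01,-0.03,
30,-1.47,-2.52,-1.26,-4.79,0.02,-0.03,
30,-0.8,-2.52,-1.27,-4.79,0.02,-0.03,
30,-0.13,-2.52,-1.27,-4.79,0.02,-0.03,
30,-0.13,-2.52,-1.27,-4.79,0.02,-0.03,
30,-0.13,-2.52,-1.27,-4.79,0.02,-0.03
```

Call:
carry_out --targets '[30,-0.7,0,0,0,0,0,30,-1.46,0,0,0,0,0,30,-1.46,-0.6,-0.3,-1.2,0,0,30,-1.46,-1.2,-0.6,-2.4,0,0,30,-1.46,-1.9,-0.95,-3.6,0,0,30,-1.46,-2.52,-1.26,-4.8,0,0,30,-1.2,-2.52,-1.27,-4.8,0,0,30,-0.8,-2.52,-1.27,-4.8,0,0,30,-0.4,-2.52,-1.27,-4.8,0,0,30,-0.13,-2.52,-1.27,-4.8,0,0,30,-0.13,-2.52,-1.27,-4.8,0,0,30,-0.13,-2.52,-1.27,-4.8,0,0,30,-0.13,-2.52,-1.27,-4.8,0,0]'

```text
time_s: 12.78
tcp_pos: [0.5206, 0.0402, 0.081]
orientation: [0.697, 0.129, 0.693, -0.127]
force: [0.4, -0.7, -3.2]
opening: 0.709
```

```bash
python3 - <<'E'
from h import *
st();cv2.imwrite("pics/s6.png",crop(eyes.snapshot("side"),140,340,60,225,4))
plan([(.5196,.0399,.0655,69,30,3)],8)
E
```

```text
t 12.78 p [0.5206 0.0402 0.081 ] jaw 69.1 tilt 0.35 q [-0.03  0.08  1.63  0.    1.43 -1.24] F [ 0.39 -0.68 -3.22] op 66.7
3 rows
30,0.13,-0.01,-0.01,0.01,0.02,-0.02,
30,0.26,-0.01,-0.01,0.01,0.04,-0.04,
30,0.26,-0.01,-0.01,0.01,0.04,-0.04
```

View pics/s6.png

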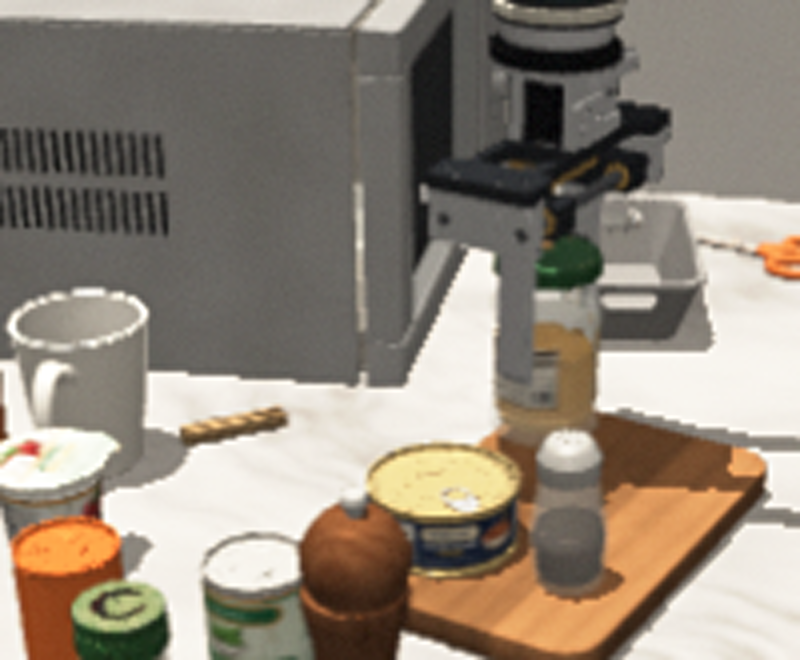

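Call:
carry_out --targets '[30,0.12,0,0,0,0,0,30,0.2,0,0,0,0,0,30,0.25,0,0,0,0,0,30,0.25,0,0,0,0,0]'

```text
time_s: 13.32
tcp_pos: [0.5203, 0.0402, 0.0656]
orientation: [0.697, 0.129, 0.694, -0.127]
force: [-0.7, 0.9, -2.2]
opening: 0.713
```

```bash
python3 - <<'E'
from h import *
st();cv2.imwrite("pics/s7.png",crop(eyes.snapshot("side"),140,340,60,225,4))
E
```

```text
t 13.32 p [0.5203 0.0402 0.0656] jaw 69.1 tilt 0.31 q [-0.03  0.09  1.65  0.    1.4  -1.24] F [-0.74  0.91 -2.25] op 67.0
```

View pics/s7.png

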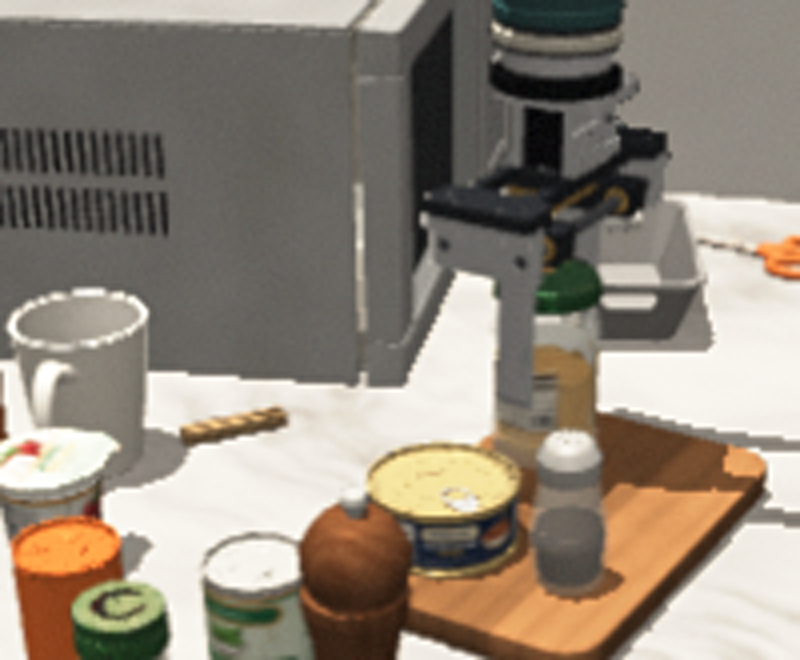

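Call:
carry_out --targets '[30,0.02,0,0,0,0,0,30,0.04,0,0,0,0,0,30,0.04,0,0,0,0,0]'

```text
time_s: 13.75
tcp_pos: [0.5208, 0.0402, 0.0653]
orientation: [0.698, 0.129, 0.693, -0.127]
force: [-3.2, -1.1, 5.4]
opening: 0.713
```

```bash
python3 - <<'E'
from h import *
plan([(.5205,.0402,.0665,69,94,4),(.5205,.0402,.25,69,94),(.50,.33,.29,69,94)],48)
E
```

```text
15 rows
94,-0.02,0,-0.01,0.01,0.05,-0.04,
94,-0.02,0,-0.01,0.01,0.05,-0.04,
94,-0.02,0,-0.01,0.01,0.05,-0.04,
94,-0.02,0,-0.01,0.01,0.05,-0.04,
94,-0.78,0,0,0.01,0.05,-0.04,
94,-1.55,0,0,0.01,0.05,-0.04,
94,-2.31,0.01,0.01,0.01,0.05,-0.04,
94,-3.08,0.01,0.01,0.01,0.05,-0.04,
94,-3.17,0.64,-0.28,0.01,0.05,-0.04,
94,-3.27,1.27,-0.57,0.01,0.05,-0.04,
94,-3.36,1.89,-0.86,0.01,0.05,-0.04,
94,-3.46,2.52,-1.15,0.01,0.05,-0.04,
94,-3.55,3.15,-1.44,0.01,0.05,-0.04,
94,-3.65,3.78,-1.74,0.01,0.05,-0.04,
94,-3.74,4.4,-2.03,0.01,0.05,-0.04
```

Call:
carry_out --targets '[94,0,0,0,0,0,0,94,0,0,0,0,0,0,94,0,0,0,0,0,0,94,0,0,0,0,0,0,94,-0.4,0,0,0,0,0,94,-1,0,0,0,0,0,94,-1.6,0,0,0,0,0,94,-2.3,0,0,0,0,0,94,-3.1,0,0,0,0,0,94,-3.2,0.6,-0.3,0,0,0,94,-3.3,1.3,-0.6,0,0,0,94,-3.4,1.9,-0.9,0,0,0,94,-3.5,2.5,-1.2,0,0,0,94,-3.5,3.2,-1.45,0,0,0,94,-3.6,3.8,-1.75,0,0,0,94,-3.7,4.4,-2,0,0,0,94,-3.7,4.4,-2,0,0,0]'

```text
time_s: 15.88
tcp_pos: [0.5011, 0.3315, 0.2872]
orientation: [0.698, 0.128, 0.694, -0.126]
force: [-0.3, -0.4, 0.9]
opening: 0.998
```

```bash
python3 - <<'E'
from h import *
st(); c=cam("wrist"); im=eyes.snapshot("wrist")
for k,(x,y),z,r in [("mill",(.5575,.3808),.0055,.029),("millh",(.5575,.3808),.1645,.0245)]:
    cv2.polylines(im,[np.int32(proj(c,ring(x,y,z,r)))],False,(255,0,255),1)
cv2.imwrite("pics/w8.png",im)
cv2.imwrite("pics/t8.png",crop(eyes.snapshot("top"),160,370,80,260,3.8))
E
```

```text
t 15.88 p [0.5011 0.3315 0.2872] jaw 69.3 tilt 0.38 q [ 0.49  0.2   1.09 -0.    1.85 -0.72] F [-0.32 -0.4   0.93] op 93.8
```

View pics/w8.png

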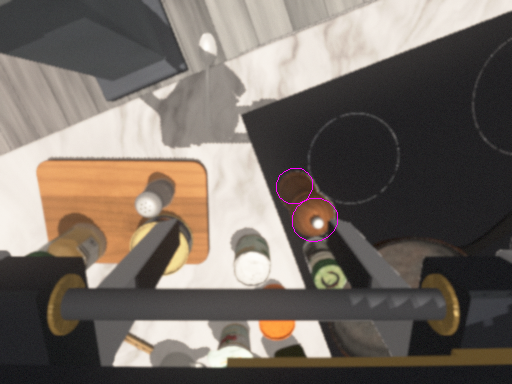

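View pics/t8.png

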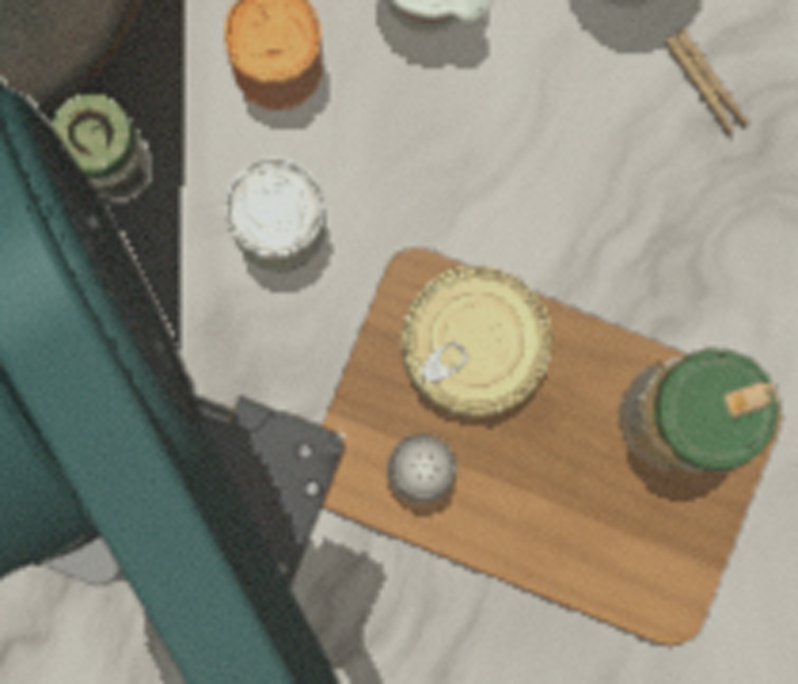

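```bash
python3 - <<'E'
from h import *
c=cam("top"); b=onplane(c,(np.array([[717,409]])+.5)/3.8-.5+[160,80],.136)[0]; th=np.radians(-20.9); print(b, np.array([[np.cos(th),np.sin(th)],[-np.sin(th),np.cos(th)]])@(b[:2]-[.5031,.1158]))
w=cam("wrist"); print("knob",onplane(w,[(318,222)],.174))
plan([(.557,.382,.24,69,94),(.557,.382,.1275,69,94),(.557,.382,.1275,69,20,5)],45)
E
```

```text
[0.5221105  0.04131145 0.136     ] [ 0.04433259 -0.06280576]
knob [[0.55710572 0.37941092 0.174     ]]
11 rows
94,0.26,0.38,0.18,0.01,0.02,-0.01,
94,0.53,0.77,0.36,0.01,0.04,-0.02,
94,0.79,1.15,0.55,0.02,0.05,-0.03,
94,1.42,1.15,0.54,0.02,0.05,-0.03,
94,2.04,1.15,0.54,0.02,0.05,-0.03,
94,2.67,1.15,0.54,0.02,0.05,-0.03,
20,2.67,1.15,0.54,0.02,0.05,-0.03,
20,2.67,1.15,0.54,0.02,0.05,-0.03,
20,2.67,1.15,0.54,0.02,0.05,-0.03,
20,2.67,1.15,0.54,0.02,0.05,-0.03,
20,2.67,1.15,0.54,0.02,0.05,-0.03
```

Call:
carry_out --targets '[94,0.26,0.4,0.18,0,0,0,94,0.5,0.8,0.36,0,0,0,94,0.8,1.12,0.54,0,0,0,94,1.4,1.12,0.54,0,0,0,94,2,1.12,0.54,0,0,0,94,2.67,1.12,0.54,0,0,0,94,2.67,1.12,0.54,0,0,0,20,2.67,1.12,0.54,0,0,0,20,2.67,1.12,0.54,0,0,0,20,2.67,1.12,0.54,0,0,0,20,2.67,1.12,0.54,0,0,0,20,2.67,1.12,0.54,0,0,0,20,2.67,1.12,0.54,0,0,0]'

```text
time_s: 17.6
tcp_pos: [0.5568, 0.3806, 0.1277]
orientation: [0.698, 0.129, 0.693, -0.127]
force: [0.7, 0.3, 1.1]
opening: 0.498
```

```bash
python3 - <<'E'
from h import *
st();cv2.imwrite("pics/s9.png",crop(eyes.snapshot("side"),140,340,80,275,4)[:600])
plan([(.557,.380,.26,69,20),(.4402,.0702,.26,69,20),(.4402,.0702,.17,69,20,4)],45)
E
```

```text
t 17.6 p [0.5568 0.3806 0.1277] jaw 69.1 tilt 0.4 q [ 0.52  0.38  1.17 -0.    1.58 -0.69] F [0.66 0.29 1.08] op 46.8
15 rows
20,-0.73,0,0.01,0.01,0.02,-0.01,
20,-1.47,0,0.01,0.01,0.04,-0.02,
20,-2.2,0,0.02,0.02,0.06,-0.03,
20,-2.21,-0.69,0.02,0.02,0.06,-0.03,
20,-2.21,-1.38,0.02,0.02,0.06,-0.03,
20,-2.21,-2.07,0.03,0.02,0.06,-0.03,
20,-2.21,-2.76,0.03,0.02,0.06,-0.03,
20,-2.22,-3.45,0.03,0.02,0.06,-0.03,
20,-2.22,-4.14,0.04,0.02,0.06,-0.03,
20,-2.22,-4.83,0.04,0.02,0.06,-0.03,
20,-2.22,-5.52,0.04,0.02,0.06,-0.03,
20,-1.47,-5.52,0.04,0.02,0.06,-0.03,
20,-0.72,-5.52,0.03,0.02,0.06,-0.03,
20,-0.72,-5.52,0.03,0.02,0.06,-0.03,
20,-0.72,-5.52,0.03,0.02,0.06,-0.03
```

View pics/s9.png

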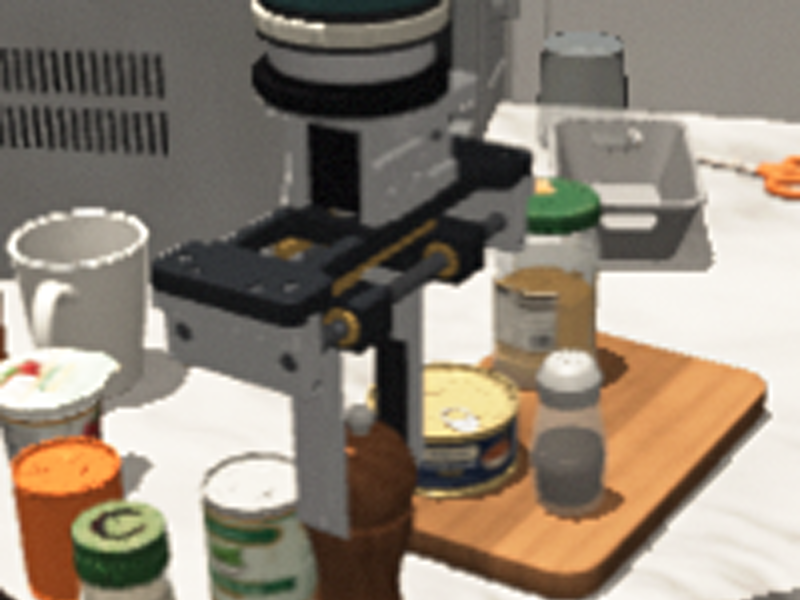

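Call:
carry_out --targets '[20,-0.2,0,0,0,0,0,20,-0.6,0,0,0,0,0,20,-1.2,0,0,0,0,0,20,-1.8,0,0,0,0,0,20,-2.4,0,0,0,0,0,20,-2.8,-0.3,0,0,0,0,20,-2.8,-0.8,0,0,0,0,20,-2.8,-1.4,0,0,0,0,20,-2.8,-2,0,0,0,0,20,-2.8,-2.6,0,0,0,0,20,-2.8,-3.2,0,0,0,0,20,-2.8,-3.8,0,0,0,0,20,-2.8,-4.4,0,0,0,0,20,-2.8,-5,0.03,0,0,0,20,-2.8,-5.4,0.03,0,0,0,20,-2.8,-5.52,0.03,0,0,0,20,-2.3,-5.52,0.03,0,0,0,20,-1.5,-5.52,0.03,0,0,0,20,-0.75,-5.52,0.03,0,0,0,20,-0.75,-5.52,0.03,0,0,0]'

```text
time_s: 20.15
tcp_pos: [0.4371, 0.071, 0.1674]
orientation: [0.694, 0.128, 0.697, -0.128]
force: [-0.8, -0.0, -1.8]
opening: 0.492
```

```bash
python3 - <<'E'
from h import *
st();cv2.imwrite("pics/s10.png",crop(eyes.snapshot("side"),140,340,60,210,4))
plan([(.4402,.0702,.146,69,20,3)],15)
E
```

```text
t 20.15 p [0.4371 0.071  0.1674] jaw 69.2 tilt 0.2 q [ 0.03 -0.14  1.67  0.    1.62 -1.18] F [-0.8  -0.02 -1.8 ] op 46.3
3 rows
20,0.21,0,0.01,0.01,0.01,-0.01,
20,0.41,-0.01,0.02,0.03,0.03,-0.02,
20,0.41,-0.01,0.02,0.03,0.03,-0.02
```

View pics/s10.png

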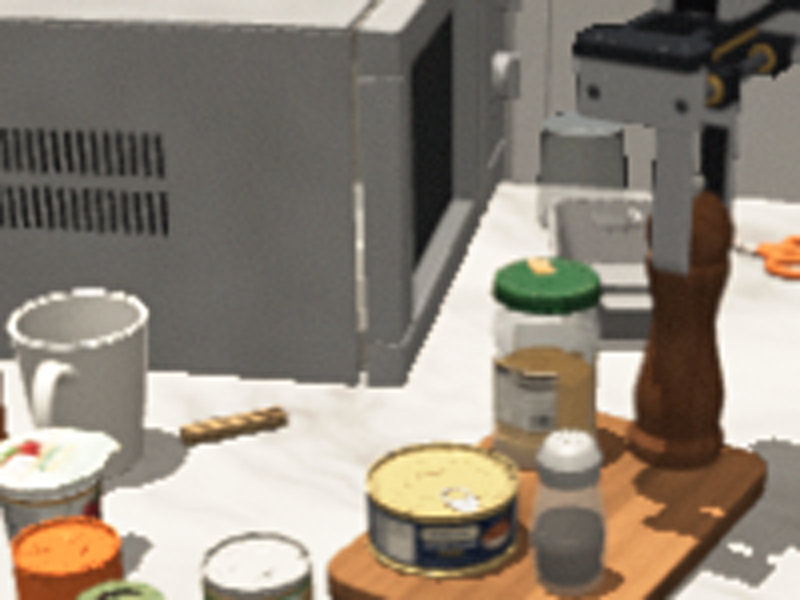

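Call:
carry_out --targets '[20,0.15,0,0.02,0,0,0,20,0.25,0,0.03,0,0,0,20,0.33,0,0.03,0,0,0,20,0.38,0,0.03,0,0,0,20,0.38,0,0.03,0,0,0]'

```text
time_s: 20.82
tcp_pos: [0.4409, 0.0703, 0.1477]
orientation: [0.696, 0.129, 0.694, -0.127]
force: [0.9, -0.5, -1.0]
opening: 0.498
```

```bash
python3 - <<'E'
from h import *
st();cv2.imwrite("pics/s11.png",crop(eyes.snapshot("side"),140,340,60,210,4))
E
```

```text
t 20.82 p [0.4409 0.0703 0.1477] jaw 69.2 tilt 0.19 q [ 0.03 -0.13  1.7   0.    1.57 -1.18] F [ 0.85 -0.52 -1.01] op 46.8
```

View pics/s11.png

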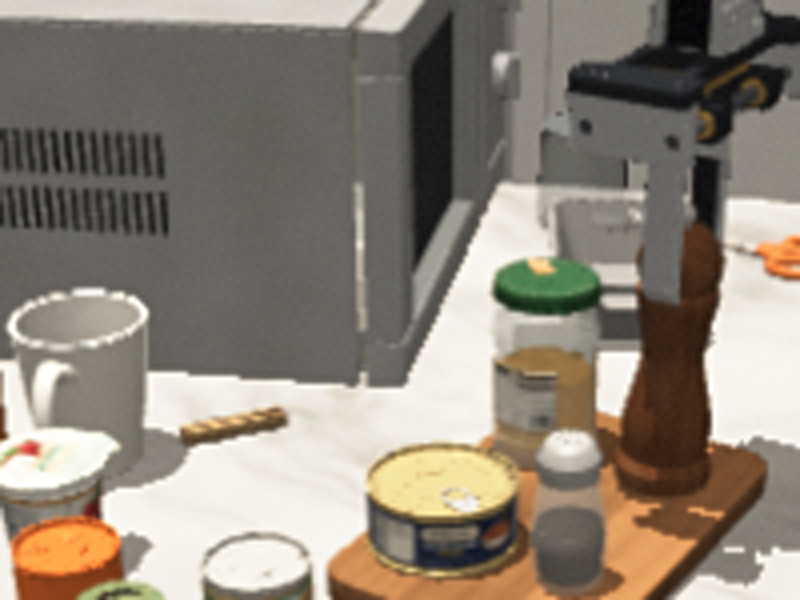

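Call:
carry_out --targets '[20,0.03,0,0,0,0,0,20,0.05,0,0,0,0,0,20,0.06,0,0,0,0,0,20,0.06,0,0,0,0,0]'

```text
time_s: 21.38
tcp_pos: [0.441, 0.0703, 0.1443]
orientation: [0.696, 0.129, 0.694, -0.127]
force: [-0.7, 0.6, -2.6]
opening: 0.502
```

Call:
carry_out --targets '[20,0.02,0,0,0,0,0,20,0.03,0,0,0,0,0,20,0.03,0,0,0,0,0]'

```text
time_s: 21.75
tcp_pos: [0.4418, 0.0702, 0.1441]
orientation: [0.697, 0.129, 0.693, -0.127]
force: [-0.1, 0.0, 5.3]
opening: 0.498
```

```bash
python3 - <<'E'
from h import *
st()
plan([(.4415,.0702,.144,69,80,3),(.4415,.0702,.27,69,80),(.60,.26,.25,100,94)],48)
E
```

```text
t 21.75 p [0.4418 0.0702 0.1441] jaw 69.2 tilt 0.35 q [ 0.03 -0.13  1.7   0.    1.56 -1.18] F [-0.14  0.04  5.33] op 46.9
12 rows
80,0,0,-0.01,0.03,0.05,-0.03,
80,0,0,-0.01,0.03,0.05,-0.03,
80,0,0,-0.01,0.03,0.05,-0.03,
80,-0.7,0,0,0.03,0.05,-0.03,
80,-1.4,0,0,0.03,0.05,-0.03,
80,-2.1,0,0.01,0.03,0.05,-0.03,
94,-2.04,0.65,0.23,-0.84,0.05,-0.03,
94,-1.98,1.3,0.45,-1.7,0.05,-0.02,
94,-1.92,1.95,0.68,-2.56,0.05,-0.02,
94,-1.86,2.6,0.9,-3.42,0.06,-0.02,
94,-1.8,3.25,1.12,-4.28,0.06,-0.02,
94,-1.75,3.9,1.35,-5.14,0.06,-0.01
```

Call:
carry_out --targets '[80,0,0,0,0,0,0,80,0,0,0,0,0,0,80,0,0,0,0,0,0,80,0,0,0,0,0,0,80,-0.3,0,0,0,0,0,80,-0.9,0,0,0,0,0,80,-1.5,0,0,0,0,0,80,-2.1,0,0,0,0,0,94,-2.04,0.65,0.23,-0.8,0,0,94,-2,1.3,0.45,-1.7,0,0,94,-1.9,1.95,0.7,-2.5,0,0,94,-1.9,2.6,0.9,-3.4,0,0,94,-1.8,3.25,1.1,-4.3,0,0,94,-1.75,3.9,1.35,-5.1,0,0,94,-1.75,3.9,1.35,-5.1,0,0]'

```text
time_s: 23.62
tcp_pos: [0.601, 0.2617, 0.2485]
orientation: [0.706, -0.061, 0.703, 0.061]
force: [-1.0, 1.1, -0.1]
opening: 1.002
```

```bash
python3 - <<'E'
from h import *
st(); c=cam("wrist"); im=eyes.snapshot("wrist")
for k,(x,y),z,r in [("pea",(.6348,.2787),.072,.0285),("flat",(.5615,.1623),.062,.043)]:
    cv2.polylines(im,[np.int32(proj(c,ring(x,y,z,r)))],False,(255,0,255),1)
cv2.imwrite("pics/w12.png",im)
cv2.imwrite("pics/s12.png",crop(eyes.snapshot("side"),140,340,60,210,4))
cv2.imwrite("pics/t12.png",crop(eyes.snapshot("top"),160,370,80,260,3.8))
plan([(.635,.279,.13,100,94),(.635,.279,.026,100,94)],45)
E
```

```text
t 23.62 p [0.601  0.2617 0.2485] jaw 99.9 tilt 0.21 q [ 0.32  0.32  1.01 -0.    1.81 -1.42] F [-1.    1.09 -0.12] op 94.2
6 rows
94,0.68,0.07,0.2,-0.02,0.02,0,
94,1.35,0.15,0.41,-0.03,0.04,0,
94,2.03,0.22,0.61,-0.05,0.07,0,
94,2.6,0.22,0.61,-0.05,0.07,0,
94,3.18,0.22,0.61,-0.05,0.07,0,
94,3.76,0.22,0.6,-0.05,0.07,0
```

View pics/w12.png

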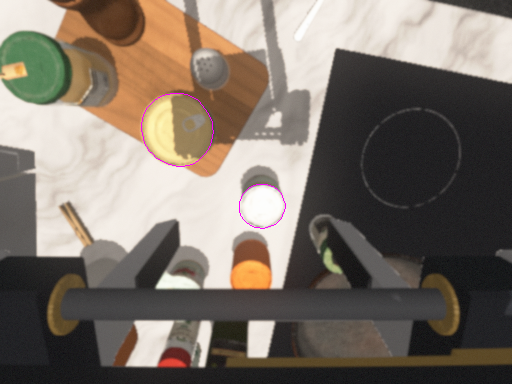

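View pics/s12.png

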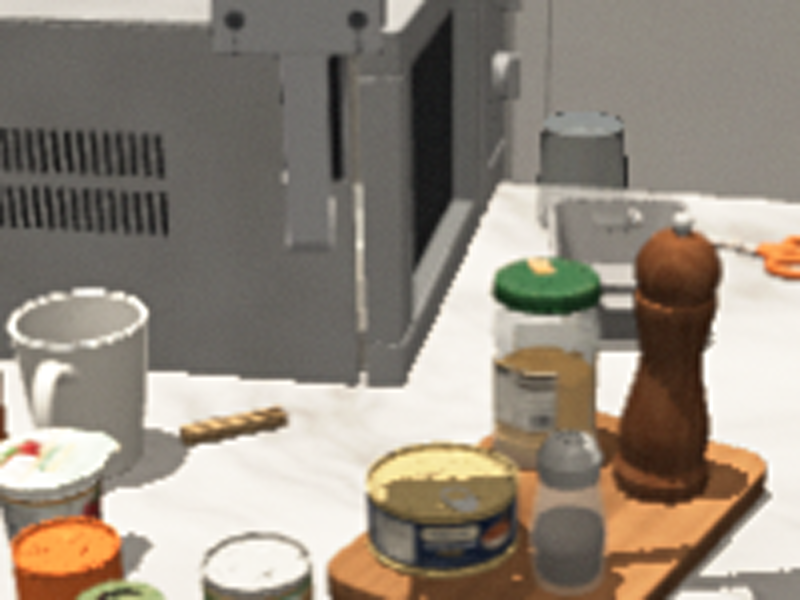

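View pics/t12.png

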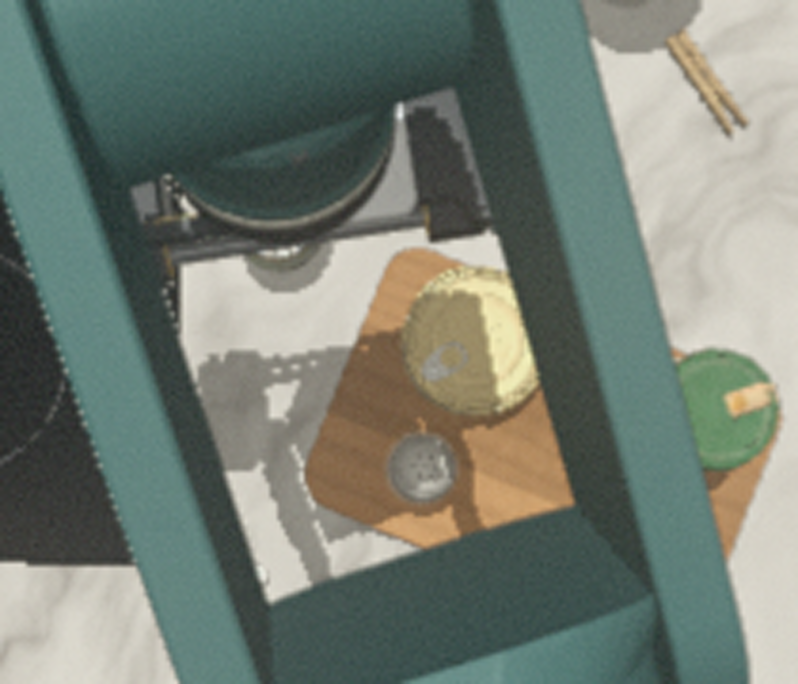

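Call:
carry_out --targets '[94,0.6,0.1,0.2,0,0,0,94,1.3,0.2,0.45,0,0,0,94,2,0.22,0.58,0,0,0,94,2.6,0.22,0.58,0,0,0,94,3.2,0.22,0.58,0,0,0,94,3.7,0.22,0.58,0,0,0,94,3.7,0.22,0.58,0,0,0,30,3.7,0.22,0.58,0,0,0,30,3.7,0.22,0.58,0,0,0,30,3.7,0.22,0.58,0,0,0,30,3.7,0.22,0.58,0,0,0,30,3.7,0.22,0.58,0,0,0,30,3.7,0.22,0.58,0,0,0]'

```text
time_s: 25.4
tcp_pos: [0.634, 0.2791, 0.0304]
orientation: [0.707, -0.059, 0.702, 0.06]
force: [-0.6, 1.0, 3.2]
opening: 0.606
```

```bash
python3 - <<'E'
from h import *
st()
plan([(.635,.279,.19,100,30),(.5615,.1623,.19,69,30),(.5615,.1623,.115,69,30,4)],40)
E
```

```text
t 25.4 p [0.634  0.2791 0.0304] jaw 99.7 tilt 0.47 q [ 0.33  0.48  1.23 -0.    1.42 -1.41] F [-0.65  0.99  3.22] op 57.0
12 rows
30,-0.66,0,0.01,-0.01,0.02,0,
30,-1.33,0,0.02,-0.02,0.04,0,
30,-1.99,0,0.03,-0.04,0.06,0,
30,-2.66,0,0.04,-0.05,0.08,0,
30,-2.66,-0.43,-0.35,1.24,0.08,-0.01,
30,-2.67,-0.86,-0.73,2.54,0.08,-0.01,
30,-2.67,-1.29,-1.11,3.83,0.08,-0.02,
30,-2.67,-1.71,-1.5,5.12,0.08,-0.03,
30,-2.05,-1.71,-1.5,5.12,0.08,-0.03,
30,-1.42,-1.71,-1.51,5.12,0.08,-0.03,
30,-1.42,-1.71,-1.51,5.12,0.08,-0.03,
30,-1.42,-1.71,-1.51,5.12,0.08,-0.03
```

Call:
carry_out --targets '[30,-0.2,0,0,0,0,0,30,-0.7,0,0,0,0,0,30,-1.4,0,0,0,0,0,30,-2,0,0,0,0,0,30,-2.66,0,0,0,0,0,30,-2.66,-0.43,-0.35,1.25,0,0,30,-2.66,-0.86,-0.73,2.5,0,0,30,-2.66,-1.3,-1.1,3.8,0,0,30,-2.66,-1.71,-1.5,5.1,0.08,0,30,-2.3,-1.71,-1.5,5.1,0.08,0,30,-1.8,-1.71,-1.5,5.1,0.08,0,30,-1.4,-1.71,-1.5,5.1,0.08,0,30,-1.4,-1.71,-1.5,5.1,0.08,0,30,-1.4,-1.71,-1.5,5.1,0.08,0]'

```text
time_s: 27.15
tcp_pos: [0.5624, 0.1626, 0.1147]
orientation: [0.696, 0.129, 0.695, -0.127]
force: [0.8, -0.2, -1.5]
opening: 0.604
```

```bash
python3 - <<'E'
from h import *
st();cv2.imwrite("pics/s13.png",crop(eyes.snapshot("side"),140,340,60,210,4))
cv2.imwrite("pics/w13.png",eyes.snapshot("wrist"))
plan([(.561,.1625,.0935,69,30,3)],10)
E
```

```text
t 27.15 p [0.5624 0.1626 0.1147] jaw 69.1 tilt 0.16 q [ 0.18  0.2   1.43  0.    1.52 -1.02] F [ 0.82 -0.19 -1.55] op 56.8
3 rows
30,0.12,-0.01,-0.01,0.01,0,-0.01,
30,0.24,-0.01,-0.02,0.01,0.01,-0.02,
30,0.37,-0.02,-0.03,0.02,0.01,-0.04
```

View pics/s13.png

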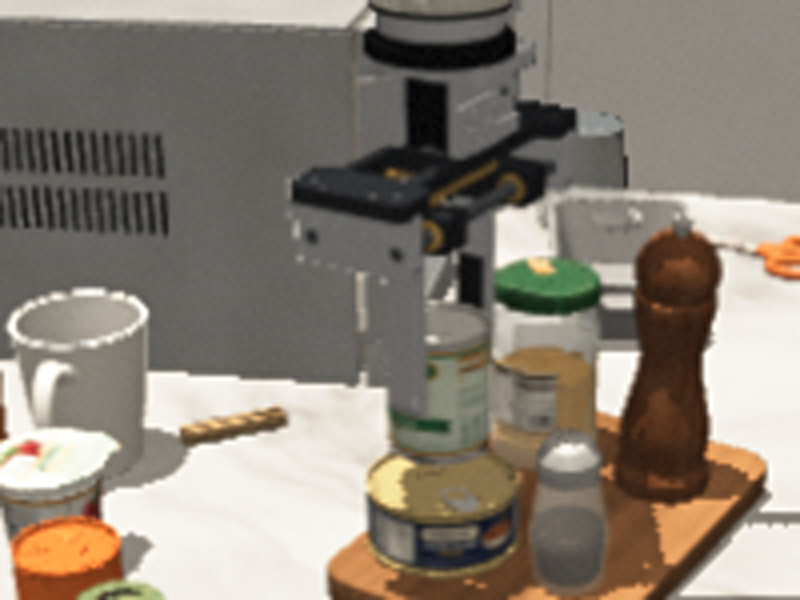

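View pics/w13.png

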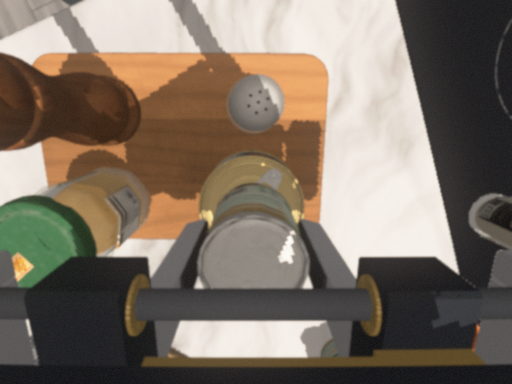

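Call:
carry_out --targets '[30,0.12,0,-0.01,0,0,0,30,0.22,-0.01,-0.02,0,0,0,30,0.3,-0.01,-0.03,0,0,0,30,0.35,-0.01,-0.03,0,0,0,30,0.35,-0.01,-0.03,0,0,0]'

```text
time_s: 27.88
tcp_pos: [0.5608, 0.1629, 0.0939]
orientation: [0.696, 0.129, 0.695, -0.127]
force: [0.2, 0.1, -2.3]
opening: 0.606
```

```bash
python3 - <<'E'
from h import *
st();im=crop(eyes.snapshot("side"),140,340,60,210,4); c=cam("side"); p=pose()[0]
for x,y,z,r in [(p[0],p[1],p[2]-.0304,.0285),(p[0],p[1],p[2]-.0304+.072,.0285),(.5615,.1623,.062,.043)]:
    cv2.polylines(im,[np.int32((proj(c,ring(x,y,z,r))-[140,60]+.5)*4-.5)],False,(255,0,255),1)
cv2.imwrite("pics/s14.png",im)
E
```

```text
t 27.88 p [0.5608 0.1629 0.0939] jaw 69.1 tilt 0.2 q [ 0.18  0.21  1.46  0.    1.47 -1.02] F [ 0.22  0.08 -2.33] op 57.0
```

View pics/s14.png

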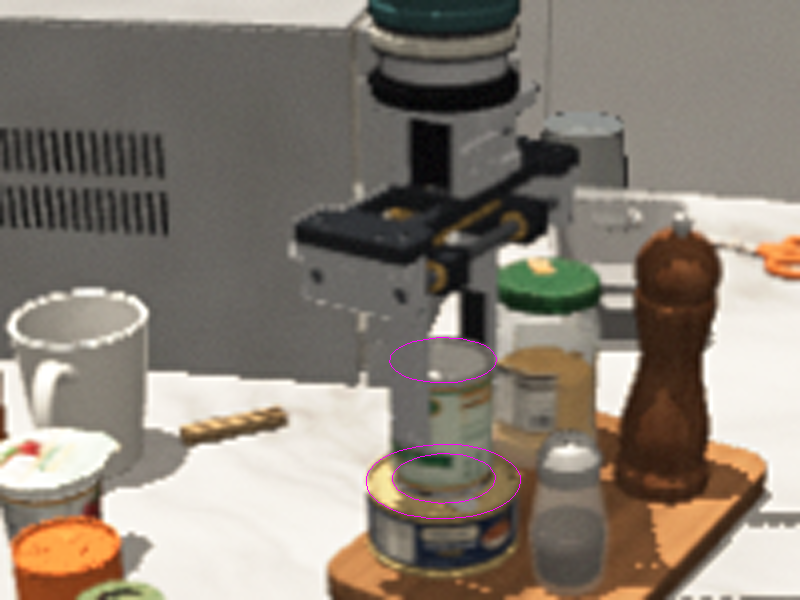

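Call:
carry_out --targets '[30,0.01,0,0,0,0,0,30,0.02,0,0,0,0,0,30,0.02,0,0,0,0,0]'

```text
time_s: 28.3
tcp_pos: [0.561, 0.1629, 0.0931]
orientation: [0.696, 0.129, 0.695, -0.127]
force: [0.6, -0.1, -1.8]
opening: 0.607
```

Call:
carry_out --targets '[30,0.015,0,0,0,0,0,30,0.03,0,0,0,0,0,30,0.03,0,0,0,0,0]'

```text
time_s: 28.68
tcp_pos: [0.5612, 0.163, 0.0925]
orientation: [0.696, 0.129, 0.694, -0.127]
force: [-2.3, -0.1, 5.0]
opening: 0.603
```

Contact made, so release, rise and retreat.

Call:
carry_out --targets '[75,0,0,0,0,0,0,75,0,0,0,0,0,0,75,0,0,0,0,0,0,75,0,0,0,0,0,0,75,-0.3,0,0,0,0,0,75,-0.8,0,0,0,0,0,75,-1.4,0,0,0,0,0,75,-2,0,0,0,0,0,75,-2.6,0,0,0,0,0,75,-3,0,0,0,0,0,75,-3,0.8,-0.4,0,0,0,75,-3,1.6,-1,0,0,0,75,-3,2.4,-1.6,0,0,0,75,-3,3.2,-2.2,0,0,0,75,-3,4,-2.8,0,0,0,75,-3,4.6,-3.4,0,0,0,75,-3,4.6,-3.4,0,0,0,75,-3,4.6,-3.4,0,0,0]'

```text
time_s: 30.92
tcp_pos: [0.4686, 0.4927, 0.2742]
orientation: [0.697, 0.13, 0.694, -0.127]
force: [0.5, -0.2, -0.4]
opening: 0.798
```

```bash
python3 - <<'E'
from h import *
st();cv2.imwrite("pics/s15.png",crop(eyes.snapshot("side"),140,340,120,285,4))
cv2.imwrite("pics/w15.png",eyes.snapshot("wrist"));cv2.imwrite("pics/t15.png",crop(eyes.snapshot("top"),160,370,80,260,3.8))
E
```

```text
t 30.93 p [0.4686 0.4927 0.2742] jaw 69.1 tilt 0.32 q [ 0.73  0.39  0.88 -0.    1.87 -0.48] F [ 0.48 -0.2  -0.45] op 75.0
```

View pics/s15.png

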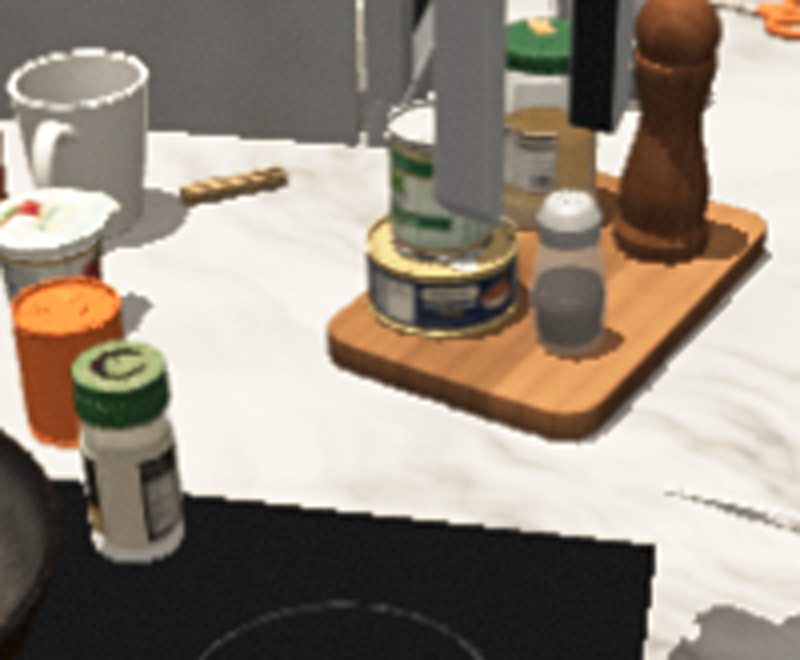

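View pics/t15.png

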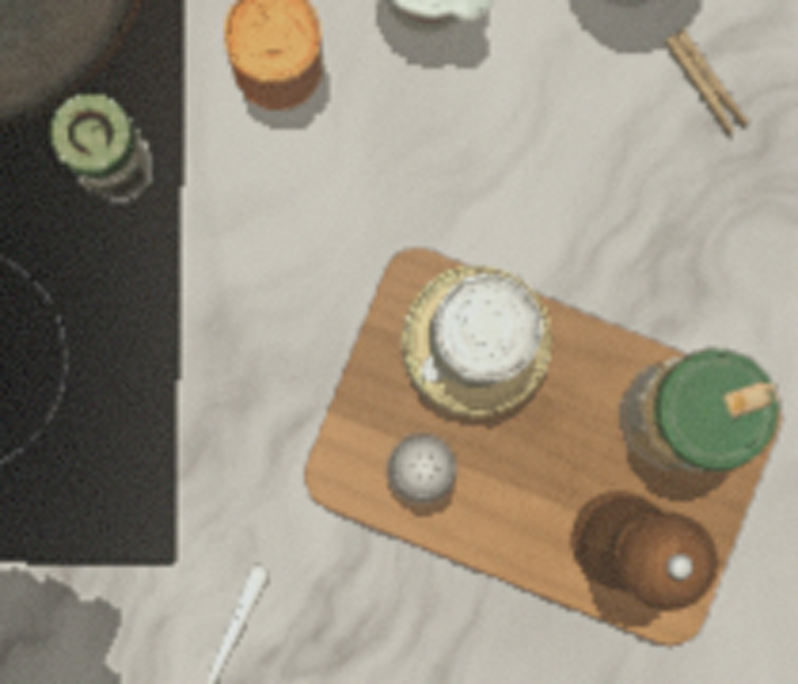

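```bash
python3 - <<'E'
from h import *
c=cam("top"); th=np.radians(-20.9); Rm=np.array([[np.cos(th),np.sin(th)],[-np.sin(th),np.cos(th)]])
for n,uv,z in [("pea",(487,327),.134),("flat",(476,342),.062),("salt",(425,467),.112),("honey",(717,409),.136),("mill",(680,567),.19),("millhead",(668,560),.165)]:
    b=onplane(c,(np.array([uv])+.5)/3.8-.5+[160,80],z)[0]; print(n,b.round(4),(1000*Rm@(b[:2]-[.5031,.1158])).round(1))
im=cv2.imread("pics/t15.png")
for x,y,z,r in [(.5615,.1623,.062,.043),(.5615,.1623,.134,.0285),(.4402,.0702,.022,.029),(.4402,.0702,.145,.0245)]:
    cv2.polylines(im,[np.int32((proj(c,ring(x,y,z,r))-[160,80]+.5)*3.8-.5)],False,(255,0,255),1)
cv2.imwrite("pics/t16.png",im)
E
```

```text
pea [0.5638 0.163  0.134 ] [39.9 65.8]
flat [0.5615 0.1623 0.062 ] [38.  64.3]
salt [0.4893 0.1937 0.112 ] [-40.7  67.8]
honey [0.5221 0.0413 0.136 ] [ 44.3 -62.8]
mill [0.4429 0.0731 0.19  ] [-41.  -61.4]
millhead [0.4445 0.0734 0.165 ] [-39.6 -60.5]
```

View pics/t16.png

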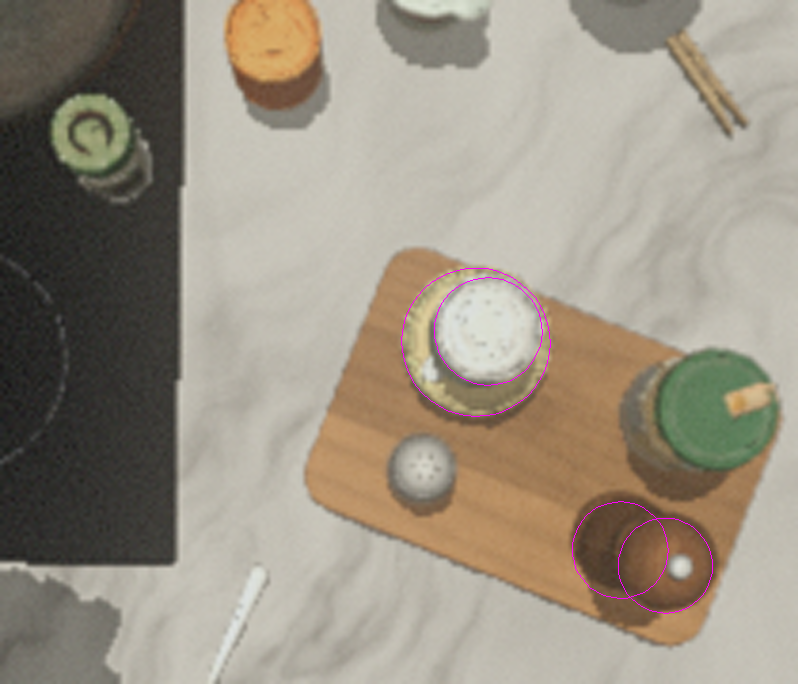

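```bash
python3 -c "
from plant import hand_in; print(hand_in())"
```

```text
the job is handed in; nothing more can be done
None
```

All four items are on the board and I've handed the job in, at about 31 s on the robot's clock out of the 128 s limit. The hand-in gives no verdict, so the result rests on my own last camera checks.

I placed them in the order salt, honey, mill, pea tin. I lowered each until it touched and released it there, except the salt, whose touch-down did not clearly show in the force reading. Positions below are measured from the top camera, good to about 2–4 mm:

| Item | Position in board frame (mm) | Target (mm) | Tolerance (mm) |
|---|---|---|---|
| Salt | (-41, +68) | (-42.5, +65) | 15 |
| Honey | (+44, -63) | (+42.5, -65) | 15 |
| Mill | (-41, -61) | (-42.5, -65) | 15 |
| Pea tin, offset from flat tin centre | about 2–3 | 0 | 12 |

- **Bystanders:** the flat tin, spice jar and teaspoon look unmoved in the images. The gripper was well clear of everything at the end.
- **Small disagreements:** before I moved anything, the honey's and mill's bases projected a few millimetres away from their tops; the mill's base still did at the end. Measured grip openings were 2–4 mm off the stated diameters, smaller for the salt and mill and larger for the honey. None of this approaches the tolerances.

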